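# Measure out three milling balls

## Task

Use the blue counting scoop to take a heaped load of milling balls (more than it has pockets) from the far end of the steel tray, lift it a little, then draw it back close under the yellow strike bar so that the surplus is struck off into the tray and exactly one ball stays in each of the three pockets. Set the filled scoop down flat on the middle of the balance's steel pan and let go; the other balls stay in the tray, and the bottle, beaker, spatula and timer are left where they are.

Things in the scene. Friction and masses are not known exactly. Their poses are not given: they have to be found in the camera images.
- scoop: blue counting scoop, flat-bottomed, 127 x 70 mm, 160 to 260 g; origin on the underside below the handle, x to the nose, z up. Upright black handle plate: x -7..7, y -18..18, z 12..105 mm; pinch it from above across its 14 mm (fingers closing along scoop x), about 85 mm up. Deck 12 mm high from x -10 to the back fence (x 34..37, 21 mm high); sides open: the tray's walls keep the balls on
- scoop_nose (a point): middle of the scoop's thin (1.5 mm) front edge, 117 mm ahead of the handle axis, 1 mm above the underside; from here an open ramp rises 15 degrees to scoop_lip. Sliding the scoop along the tray floor to the far wall drives the balls up the ramp; tipping the nose up some 0.4 rad then lets them roll back into the pockets and heap up
- scoop_lip (a point): middle of the top of the ramp, at scoop x 77, z 12 mm: the level of the land, flat from x 59 to 77, between pockets and ramp. A seated ball stands 10 mm above this level and the back fence 9 mm; a surplus ball on the land or on other balls stands 20 mm or more above it
- scoop_mid (a point): on the scoop's underside at scoop x 54 mm, its middle
- pocket1 (a point): centre that a seated ball has in the left of three pockets in a row (each 22 x 21.5 mm, 10 mm deep, floor 2 mm thick, x 37..59); scoop x 48, y 23, z 12 mm; a ball has about 1 mm of play there
- pocket2 (a point): centre that a seated ball has in the middle of three pockets in a row (each 22 x 21.5 mm, 10 mm deep, floor 2 mm thick, x 37..59); scoop x 48, y 0, z 12 mm; a ball has about 1 mm of play there
- pocket3 (a point): centre that a seated ball has in the right of three pockets in a row (each 22 x 21.5 mm, 10 mm deep, floor 2 mm thick, x 37..59); scoop x 48, y -23, z 12 mm; a ball has about 1 mm of play there
- tray: fixed steel feed tray, 248 x 86 mm outside; origin underside centre, x along it to the far end, where the balls lie at first, z up. Inside x -120..120, y -39..39 mm, flat floor 3 mm above the bench; sides and far wall 62 mm high, near end only 16 mm. The near bay (before the bar) is 144 mm long: the scoop can be lowered in there and slid under the bar to the far wall
- bar (a point): middle of the lower edge of the yellow strike bar across the tray: tray x 24 mm, 49 mm above the bench, 96 mm before the far wall; frame as tray. Bar 8 mm thick, 12 high, posts to 64 mm. With the scoop's nose at the far wall it stands over the bare deck (scoop x 21). It strikes off surplus balls and clears fence and seated balls when the land is 11 to 16 mm below it
- ball1: one of eight equal white ceramic milling balls, 20 mm diameter, 25 g, low friction (about 0.3); origin at its centre, 13 mm above the bench when on the tray floor
- ball2: one of eight equal white ceramic milling balls, 20 mm diameter, 25 g, low friction (about 0.3); origin at its centre, 13 mm above the bench when on the tray floor
- ball3: one of eight equal white ceramic milling balls, 20 mm diameter, 25 g, low friction (about 0.3); origin at its centre, 13 mm above the bench when on the tray floor
- ball4: one of eight equal white ceramic milling balls, 20 mm diameter, 25 g, low friction (about 0.3); origin at its centre, 13 mm above the bench when on the tray floor
- ball5: one of eight equal white ceramic milling balls, 20 mm diameter, 25 g, low friction (about 0.3); origin at its centre, 13 mm above the bench when on the tray floor
- ball6: one of eight equal white ceramic milling balls, 20 mm diameter, 25 g, low friction (about 0.3); origin at its centre, 13 mm above the bench when on the tray floor
- ball7: one of eight equal white ceramic milling balls, 20 mm diameter, 25 g, low friction (about 0.3); origin at its centre, 13 mm above the bench when on the tray floor
- ball8: one of eight equal white ceramic milling balls, 20 mm diameter, 25 g, low friction (about 0.3); origin at its centre, 13 mm above the bench when on the tray floor
- pan (a point): centre of the top face of the steel pan, a flat rigid 150 x 150 mm plate 70 mm above the bench, on top of a fixed white balance 190 x 200 mm; x and y along the plate's sides, x pointing away from the balance's display
- amber: amber glass bottle, 60 mm diameter, 130 mm high, bystander; origin underside centre
- beaker: glass beaker, 70 mm diameter, 90 mm high, bystander; origin underside centre
- spatula: slim steel laboratory spatula, 150 mm long and 5 mm thick, lying on the bench, bystander; origin on its underside
- timer: white timer box 50 x 65 x 30 mm, bystander; origin underside centre
Not all that is in view belongs to the job. Several things have the shape of the scoop; the one meant has the colours described above.

How it is judged:
By the outcome, as a careful person would: the job done as asked, in the order asked, and still so for the second after the job is handed in, with the robot touching nothing.
It also fails if it takes over 61 s, if anything falls off the work surface, if the arm or the gripper's body presses on something with over 40 N, if the wrist force passes 120 N, or if a joint passes its speed limit or range.

## Robot

A 6-joint arm with a two-finger parallel gripper is mounted at the origin on the work surface. World frame = base frame: x ahead of the robot, y to its left, z up, the work surface at z = 0. Lengths are in m, angles in degrees, forces in N, time in s.
With the tool pointing down it reaches from about 0.4 to 0.825 m from the base axis. Payload 7 kg.
Tool frame: the origin (TCP) lies midway between the tips of the shut fingers; the grasp point (between the pads) lies 19 mm behind it (r.hold_point_z is the distance from the TCP to the grasp point, in m); y points along the fingers, z is the direction in which the jaws open and shut, and the axes are right-handed (so a half turn about y gives the same grasp; the last joint's range is limited). The gripper opens to 88 mm and grips with 3 to 60 N. Pads are 19 mm wide; open, the fingers measure 130 mm over their backs; the gripper's body (78 mm by 193 mm) begins 47 mm behind the grasp point.
Start: joints at [-57.519, 20.546, 0.682, 0, -70.136, -16.507], TCP at [0.186, -0.649, 0.198] pointing down, gripper open.
Joint ranges: [-176.03, 176.03], [-82.01, 121.73], [-58.28, 71.71], [-173.87, 95.51], [-174.79, -0.11], [-173.66, 173.66]. Speed limits (degrees/s): [136.94, 136.94, 172.46, 180, 180, 180].

## Interface

Orientations are given as [roll, pitch, yaw] about the fixed x, y, z axes, in that order (R = Rz(yaw) Ry(pitch) Rx(roll)).
In Python, from plant import r, imaging gives the robot as it stands.
- The arm moves only by the tool drive_tool, never from a script. Its argument "deltas" is a list of rows, each a list of 6 numbers: the shift along the world's x, y, z in cm, then the turn, a rotation vector about the world's x, y, z in rad. In form: [[tx, ty, tz, rx, ry, rz], ...]. A call has exactly 8 rows; each row is the pose to reach, as a shift and turn from the pose commanded when the call began; what a row does not reach only later rows make up. A row lasts 1/12 s, in which the tool goes at most 41.7 mm and 7.16 degrees, less where a joint would pass 70% of its speed; a pose out of reach is approached as far as the arm can. A call with a gripper value outside its range is refused whole. "claw" is the opening, from 0 (shut) to 1 (fully open), set as the call begins (left out, the last holds). The fingers move at their own pace and stop on an object; "squeeze" is the grip in N (left out, the last holds). Time passes only in rows, so rows that repeat a pose let the fingers close, or fill a call up. It gives the time, the measured TCP pose, the force and the opening at its end, in the units of the state.
- r.get_state(): the state, without advancing time (a new reading comes with each control period).
- imaging.capture(name): name is "side" or "top" or "wrist"; returns the picture (384x512x3 uint8, red, green, blue); there is no depth.
- imaging.get_calibration(name): a dict with "mtx" (3x3 intrinsics, pixels), "R" (3x3) and "t" (3): a world point X has camera coordinates R X + t; the wrist camera has in their place "T_tool_cam" (4x4, takes a point from camera to tool coordinates, whose origin is the TCP and whose axes are the tool frame's). Camera axes: x right, y down, z forward; pixel columns grow to the right and rows downward; lengths in m; the calibration is good to about 2 mm. A picture is of the moment at which its call begins: read the wrist's pose just before it. get_calibration takes no time and is no camera call.
- r.close_job(): hands the job in, once; it reports no verdict.
Trained networks look in the newest picture that a camera, given by its name, has taken for a name from the list of things; names that differ only in an ending like _2 or _b are one class to them, and where a whole thing is asked for, a point or a joint stands for the part that bears it (a point fixed in the world has none). Each returns a list of dicts, best first, with "score" (0 to 1); they miss things now and then, are a little off and sometimes report something else, mostly with a low value. They report only what shows in the picture. A call takes as long as a camera call. They do not tell look-alikes from the thing itself.
- imaging.search_frame(camera, label): "bbox" ([left, top, right, bottom] in pixels, round what is visible of it).
- imaging.outline_of(camera, label): "region" (384x512 bool, what is visible of it) and "bbox" ([left, top, right, bottom] in pixels, round what is visible of it).
- imaging.landmark_of(camera, label): "position" ([column, row] in pixels: a listed point, or the origin of a listed thing).
The state is a dict: "time_s": time; "joints": joint angles; "qd": joint speeds; "joint_torque": joint torques, N m; "tcp_pos": TCP position; "eef_rot": TCP orientation; "contact_force": force on the tool from outside, world axes, zero at the start; "moment": the same for the moment, N m; "gripper_width": finger opening in m.
Only numpy, scipy, OpenCV 4.12 (cv2) and the standard library are available. Lean on these libraries where they do the work, as an engineer would, in place of code of your own. Each camera call takes 0.05 s, during which the arm holds its last target.

## Working session

There is one attempt and no reset: what is moved stays moved. The work goes in short steps, Python scripts to look and compute and a tool call to move; the robot and the scene stay as the last step left them, time stands still between calls to the robot, and variables do not carry over. Pictures are saved under pics/ and viewed, and the job is handed in when it is done.

Besides the shell and the picture viewer there is one more tool, called by a JSON object that holds its "op" and its "data", one argument or row to a line. drive_tool: Moves the arm, as the interface text tells. Its arguments: {"type":"object","properties":{"deltas":{"type":"array"},"claw":{"type":"number"},"squeeze":{"type":"number"}},"required":["deltas"]}

```bash
ls; mkdir -p pics
python3 - <<'E'
from plant import r, imaging
import cv2, numpy as np
print(r.get_state(), r.hold_point_z)
for n in ["side","top","wrist"]:
    im=imaging.capture(n); cv2.imwrite(f"pics/{n}0.png",im[:,:,::-1])
    c=imaging.get_calibration(n); print(n,{k:np.round(v,4).tolist() for k,v in c.items()})
print(r.get_state()['time_s'])
E
```

```text
pics
{'time_s': 0.0, 'joints': array([-5.75190879e+01,  2.05918958e+01,  6.33756748e-01, -1.92026869e-02,
       -7.01354282e+01, -1.65061220e+01]), 'qd': array([ 0.02446423, -0.05656778,  0.03517356, -0.02655163,  0.01550025,
       -0.00303776]), 'joint_torque': array([-2.29733712e-03, -5.82719493e+01,  2.93039292e+01,  6.99709520e+00,
        6.66759574e-03, -1.18232870e-04]), 'tcp_pos': array([ 0.18557946, -0.64843399,  0.19692028]), 'eef_rot': array([-8.99051596e+01,  9.27881034e-03,  1.59682580e+01]), 'contact_force': array([-0.46294084, -0.43514722,  0.34762608]), 'moment': array([ 0.04159353,  0.09291919, -0.04317318]), 'gripper_width': 0.08767350443662145} 0.0188
side {'mtx': [[362.2638, 0.0, 249.8754], [0.0, 362.2638, 192.5947], [0.0, 0.0, 1.0]], 'R': [[-0.7566, -0.6537, -0.0133], [-0.4672, 0.5548, -0.6884], [0.4574, -0.5146, -0.7252]], 't': [0.4614, 0.3227, 0.6979]}
top {'mtx': [[437.6087, 0.0, 261.9658], [0.0, 437.6087, 190.2981], [0.0, 0.0, 1.0]], 'R': [[0.0227, -0.9993, 0.0295], [-0.9982, -0.0242, -0.0544], [0.0551, -0.0283, -0.9981]], 't': [-0.0031, 0.5914, 0.9452]}
wrist {'mtx': [[268.3599, 0.0, 257.4598], [0.0, 268.3599, 190.0792], [0.0, 0.0, 1.0]], 'T_tool_cam': [[-0.0, 0.962, 0.2731, -0.0747], [-0.0002, -0.2731, 0.962, -0.1864], [1.0, -0.0, 0.0002, 0.0004], [0.0, 0.0, 0.0, 1.0]]}
0.15
```

View pics/top0.png

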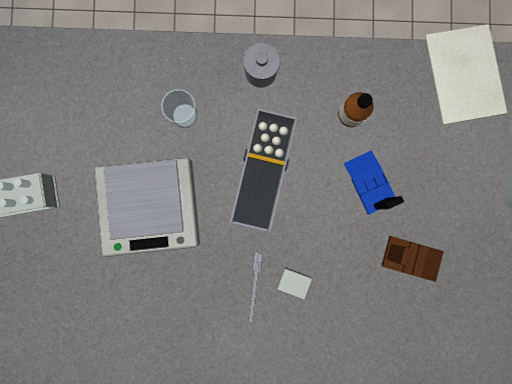

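View pics/side0.png

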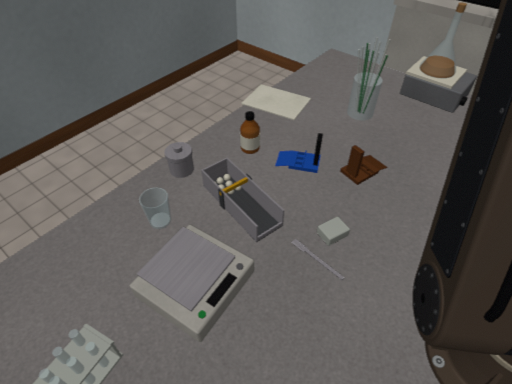

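View pics/wrist0.png

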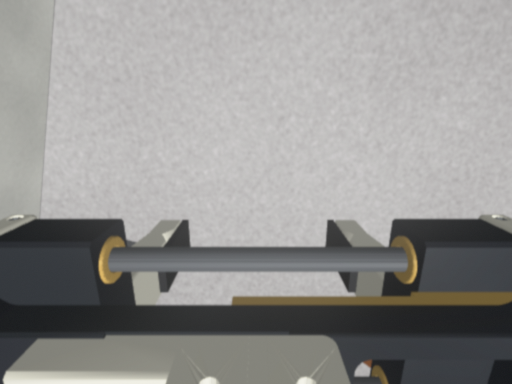

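```bash
cat > h.py <<'E'
from plant import r, imaging
import cv2, numpy as np
C={n:imaging.get_calibration(n) for n in ["side","top"]}
def ray(n,p):
    c=C[n];R,t=np.array(c["R"]),np.array(c["t"])
    d=R.T@np.linalg.solve(np.array(c["mtx"]),[p[0],p[1],1.]); return -R.T@t,d
def plane(n,p,z):
    o,d=ray(n,p); return o+d*(z-o[2])/d[2]
def tri(ps,pt):
    A=[];b=[]
    for n,p in(("side",ps),("top",pt)):
        o,d=ray(n,p);d=d/np.linalg.norm(d);P=np.eye(3)-np.outer(d,d);A.append(P);b.append(P@o)
    return np.linalg.lstsq(np.vstack(A),np.hstack(b),rcond=None)[0]
def proj(n,X):
    c=C[n]; q=np.array(c["mtx"])@(np.array(c["R"])@np.array(X)+np.array(c["t"])); return q[:2]/q[2]
def snap(n,f,crop=None,s=1):
    im=imaging.capture(n)[:,:,::-1]
    if crop: im=im[crop[1]:crop[3],crop[0]:crop[2]]
    cv2.imwrite(f"pics/{f}.png",cv2.resize(im,None,fx=s,fy=s,interpolation=cv2.INTER_CUBIC))
E
python3 - <<'E'
from h import *
for l,z in [("scoop",0),("scoop_nose",.001),("scoop_lip",.012),("scoop_mid",0),("pocket1",.012),("pocket3",.012),("tray",0),("bar",.049),("pan",.07)]:
    o=[]
    for n in("side","top"):
        q=imaging.landmark_of(n,l)
        print(l,n,[(np.round(a["position"],1).tolist(),round(a["score"],2),np.round(plane(n,a["position"],z)[:2],4).tolist()) for a in q[:3]])
print(r.get_state()['time_s'])
E
python3 - <<'E'
import cv2
im=cv2.imread('pics/top0.png')
cv2.imwrite('pics/t0z.png',cv2.resize(im[90:260,220:420],None,fx=4,fy=4,interpolation=cv2.INTER_CUBIC)[:600])
im=cv2.imread('pics/side0.png')
cv2.imwrite('pics/s0z.png',cv2.resize(im[100:250,190:390],None,fx=4,fy=4,interpolation=cv2.INTER_CUBIC))
E
```

```text
scoop side [([346.7, 176.2], 0.72, [0.4715, -0.2704]), ([310.6, 164.0], 0.65, [0.5816, -0.2471]), ([299.8, 155.7], 0.43, [0.6286, -0.2574])]
scoop top [([380.3, 201.9], 0.78, [0.5725, -0.2564]), ([391.0, 252.4], 0.64, [0.4601, -0.2814]), ([355.5, 156.5], 0.46, [0.6737, -0.1991])]
scoop_nose side [([277.6, 158.1], 0.84, [0.6735, -0.2037]), ([378.6, 160.1], 0.73, [0.4336, -0.3927]), ([290.4, 155.6], 0.37, [0.6504, -0.2383])]
scoop_nose top [([356.3, 154.5], 0.76, [0.6781, -0.2007]), ([440.8, 264.9], 0.66, [0.4347, -0.3937])]
scoop_lip side [([291.9, 155.9], 0.88, [0.6391, -0.2293]), ([369.4, 162.9], 0.57, [0.4447, -0.3508])]
scoop_lip top [([423.9, 261.6], 0.9, [0.4424, -0.351]), ([365.0, 170.3], 0.81, [0.6417, -0.2178])]
scoop_mid side [([364.6, 167.2], 0.89, [0.4508, -0.3382]), ([297.1, 163.3], 0.69, [0.6145, -0.2236])]
scoop_mid top [([369.2, 185.4], 0.85, [0.6091, -0.2309]), ([413.4, 258.6], 0.82, [0.4474, -0.332]), ([255.3, 280.8], 0.7, [0.3917, 0.0205])]
pocket1 side [([299.3, 162.5], 0.73, [0.6045, -0.2191]), ([356.3, 162.9], 0.72, [0.4743, -0.326]), ([363.2, 165.8], 0.65, [0.45
[... 180 characters left out ...]
62.5], 0.73, [0.6045, -0.2191]), ([356.3, 162.9], 0.72, [0.4743, -0.326]), ([363.2, 165.8], 0.65, [0.4524, -0.3276])]
pocket3 top [([376.7, 178.2], 0.97, [0.6247, -0.2443]), ([409.7, 256.5], 0.87, [0.4529, -0.3192]), ([369.7, 186.0], 0.8, [0.6069, -0.2287])]
tray side [([238.9, 203.0], 0.89, [0.6412, 0.0094]), ([187.3, 265.9], 0.68, [0.601, 0.2352])]
tray top [([261.9, 169.2], 0.85, [0.6395, 0.0115])]
bar side [([232.6, 187.1], 0.71, [0.6611, 0.0097]), ([277.2, 158.0], 0.7, [0.6424, -0.1584])]
bar top [([269.4, 159.7], 0.65, [0.6551, -0.0027])]
pan side [([188.2, 259.6], 0.72, [0.5712, 0.2468])]
pan top [([143.3, 196.8], 0.74, [0.569, 0.2559]), ([273.6, 128.8], 0.67, [0.7176, -0.0091])]
1.05
```

View pics/t0z.png

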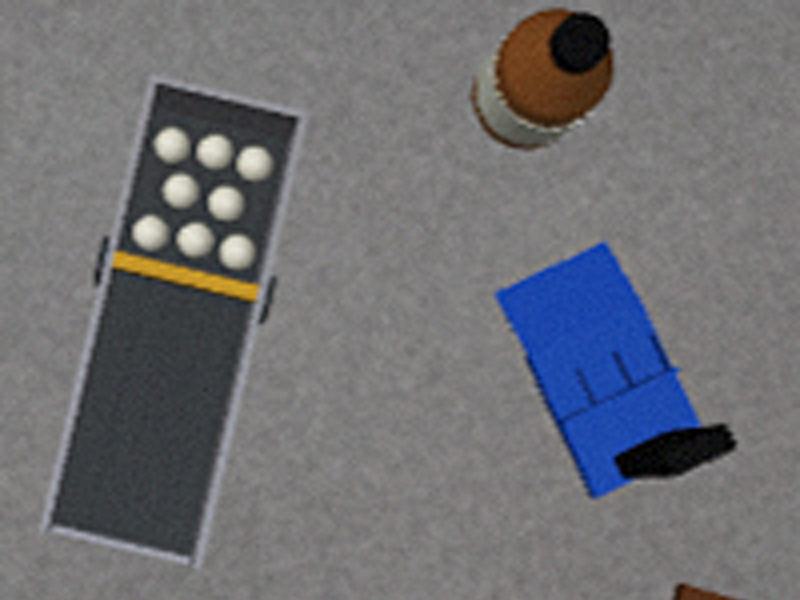

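View pics/s0z.png

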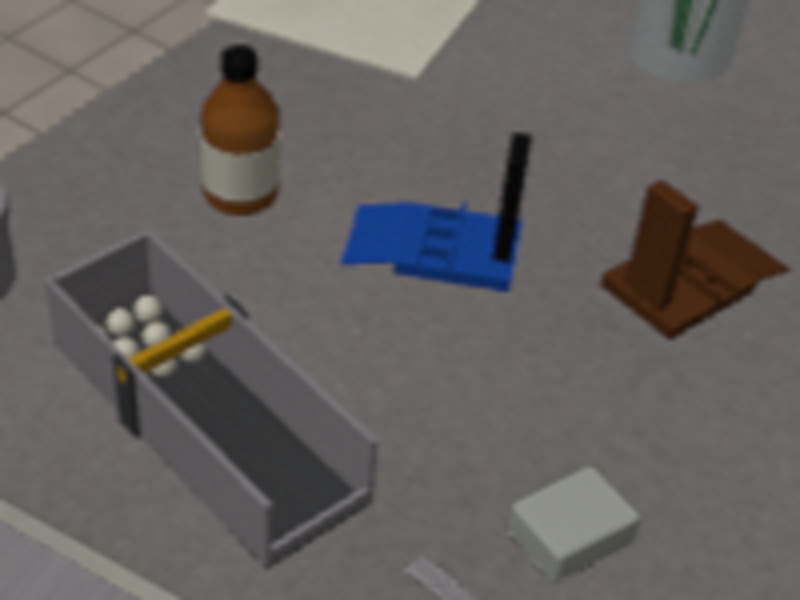

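```bash
python3 - <<'E'
import cv2
im=cv2.imread('pics/top0.png')
cv2.imwrite('pics/t0p.png',cv2.resize(im[145:265,85:210],None,fx=5,fy=5,interpolation=cv2.INTER_CUBIC))
E
python3 - <<'E'
from h import *
from scipy.optimize import least_squares
def fit(pts,x0):
    # pts: (cam,(u,v),(local))
    def f(q):
        c,s=np.cos(q[2]),np.sin(q[2]);e=[]
        for n,p,l in pts:
            X=[q[0]+c*l[0]-s*l[1],q[1]+s*l[0]+c*l[1],l[2]]
            e+=list(proj(n,X)-np.array(p))
        return e
    s=least_squares(f,x0,loss='soft_l1'); print(np.round(s.x,4),np.degrees(s.x[2]),np.round(s.fun,1))
t=lambda u,v:(220+u/4-.375,90+v/4-.375)
s=lambda u,v:(190+u/4-.375,100+v/4-.375)
T=[("top",t(152,78),(.124,.043,.062)),("top",t(303,117),(.124,-.043,.062)),("top",t(47,528),(-.124,.043,.062)),("top",t(195,565),(-.124,-.043,.062)),
("side",s(50,282),(.124,.043,.062)),("side",s(148,236),(.124,-.043,.062)),("side",s(268,508),(-.124,.043,.062)),("side",s(374,443),(-.124,-.043,.062))]
fit(T[:4],[.64,.01,0]);fit(T[4:],[.64,.01,0]);fit(T,[.64,.01,0])
S=[("top",t(497,293),(.117,.035,.001)),("top",t(604,242),(.117,-.035,.001)),("top",t(597,497),(-.01,.035,.012)),
("top",t(638,468),(0,.018,.105)) ,]
fit(S[:3],[.57,-.25,.5])
S2=[("side",s(342,262),(.117,.035,.001)),("side",s(360,205),(.117,-.035,.001)),("side",s(508,290),(-.01,.035,.0)),]
fit(S2,[.57,-.25,.5]);fit(S[:3]+S2,[.57,-.25,.5])
E
```

```text
[ 0.6321  0.0108 -0.2172] -12.44279956848231 [-0.4 -1.1  1.3 -1.  -2.5  0.7  0.6  1.3]
[ 0.6319  0.0111 -0.2157] -12.3564645157296 [-1.2 -0.   0.3 -1.2 -0.3  0.6  1.1 -0.1]
[ 0.632   0.0109 -0.2167] -12.413727275989613 [-0.5 -1.   1.2 -1.  -2.6  0.8  0.6  1.3 -1.2 -0.1  0.4 -1.3 -0.4  0.5
  1.1 -0.1]
[ 0.569  -0.2546  0.459 ] 26.29998684768313 [-0.6 -0.   0.4 -0.2  0.1  0.2]
[ 0.5706 -0.2559  0.4552] 26.080712715959343 [-0.3  0.  -0.1 -0.3  0.5  0.2]
[ 0.5693 -0.2548  0.4576] 26.218900912246834 [-0.4 -0.2  0.6 -0.3  0.2  0.  -0.2  0.4 -0.1  0.   0.7  0.6]
```

View pics/t0p.png

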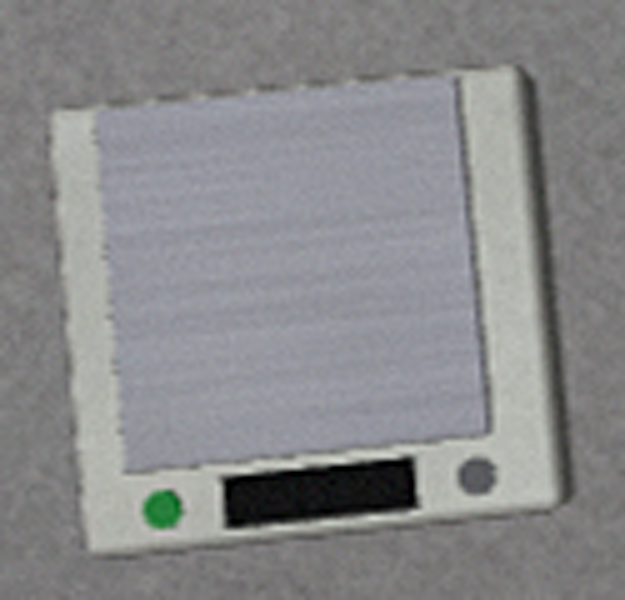

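```bash
cat >> h.py <<'E'
def W(q,l):
    c,s=np.cos(q[2]),np.sin(q[2]); return np.array([q[0]+c*l[0]-s*l[1],q[1]+s*l[0]+c*l[1],l[2]])
def over(src,n,crop,sc,polys,out):
    im=cv2.imread(src)[crop[1]:crop[3],crop[0]:crop[2]]
    im=cv2.resize(im,None,fx=sc,fy=sc,interpolation=cv2.INTER_CUBIC)
    for q,ls,col in polys:
        p=[((proj(n,W(q,l))-np.array(crop[:2])+.5)*sc-.5).round().astype(int) for l in ls]
        cv2.polylines(im,[np.array(p)],True,col,1)
    cv2.imwrite(out,im)
def rect(a,b,c,d,z): return [(a,c,z),(b,c,z),(b,d,z),(a,d,z)]
E
python3 - <<'E'
from h import *
tq=[.632,.0109,-.2167]
P=[(tq,rect(-.124,.124,-.043,.043,.062),(0,255,0)),(tq,rect(-.12,.12,-.039,.039,.003),(0,0,255)),(tq,rect(.020,.028,-.039,.039,.061),(255,0,255))]
over('pics/top0.png','top',(220,100,310,240),4,P,'pics/o1.png')
over('pics/side0.png','side',(190,150,310,250),5,P,'pics/o2.png')
E
```

```text
(no output)
```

View pics/o1.png

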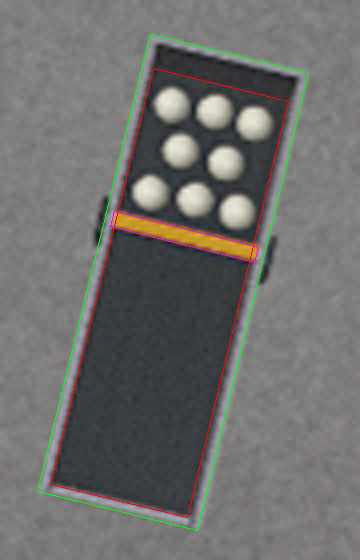

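View pics/o2.png

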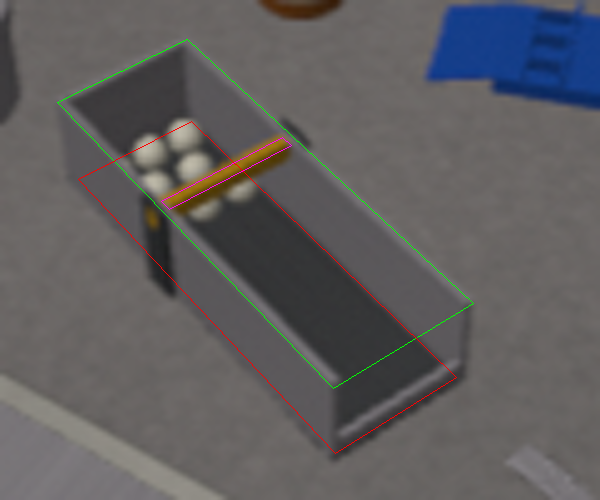

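{"op": "drive_tool", "data": {
  "deltas": [
    [2,2,0,0,0,0.05],
    [5,5,0,0,0,0.15],
    [8.5,8.5,0,0,0,0.27],
    [12,12,0,0,0,0.39],
    [15,15,0,0,0,0.51],
    [18,18,0,0,0,0.63],
    [21,21,0,0,0,0.75],
    [24,24,0,0,0,0.87]
  ],
  "claw": 1
}}

```text
time_s: 1.72
tcp_pos: [0.4131, -0.4211, 0.1982]
eef_rot: [-90.0, 0.0, 66.2]
contact_force: [0.5, -1.2, -0.3]
gripper_width: 0.0878
```

Run:
```python
from h import *
t=lambda u,v:(85+u/5-.4,145+v/5-.4)
from scipy.optimize import least_squares
pts=[((.075,.075),t(95,108)),((.075,-.075),t(457,77)),((-.075,-.075),t(490,434)),((-.075,.075),t(125,472))]
f=lambda q: np.concatenate([proj('top',W(q,(l[0],l[1],q[3])))-p for l,p in pts])
s=least_squares(f,[.57,.25,0,.07]);print(s.x,s.fun)
f3=lambda q: f([*q,.07])
s=least_squares(f3,[.57,.25,0]);print(s.x,s.fun)
print(r.get_state())
```

```text
[0.56469372 0.25799722 0.12149509 0.06290224] [ 0.06105918  0.33557263  0.10695584 -0.29919002 -0.06930536  0.12696222
 -0.09707972 -0.16399904]
[0.56450196 0.25627923 0.12149529] [-0.24356951  0.07520547  0.36775637 -0.61125258  0.24415171  0.37586739
 -0.35820719  0.144064  ]
{'time_s': 1.7167, 'joints': array([-2.65676183e+01,  1.25537251e+01, -1.04328190e+01,  4.11341908e-03,
       -6.69726175e+01,  2.72632984e+00]), 'qd': array([49.16089085, -1.63642064, -2.19457822,  0.21113721,  0.81289457,
       33.11429924]), 'joint_torque': array([ -5.70748866, -48.17719817,  28.01825881,   6.65732905,
        -0.10867028,  -0.97791005]), 'tcp_pos': array([ 0.41314494, -0.42106938,  0.19824638]), 'eef_rot': array([-9.00406120e+01,  5.72500776e-03,  6.61603172e+01]), 'contact_force': array([ 0.46333865, -1.16943587, -0.25205967]), 'moment': array([-0.07796587, -0.06370355,  0.00156951]), 'gripper_width': 0.08777527089710309}
```

{"op": "drive_tool", "data": {
  "deltas": [
    [3,3,0,0,0,0.12],
    [6,6,0,0,0,0.24],
    [9,9,0,0,0,0.36],
    [11.5,12,0,0,0,0.48],
    [13.5,14,0,0,0,0.6],
    [14.4,15.4,0,0,0,0.72],
    [14.4,15.4,0,0,0,0.82],
    [14.4,15.4,0,0,0,0.88]
  ]
}}

```text
time_s: 2.38
tcp_pos: [0.5568, -0.2673, 0.1977]
eef_rot: [-90.0, -0.0, 116.7]
contact_force: [-0.9, 0.3, -0.1]
gripper_width: 0.0874
```

Run:
```python
from h import *
print(r.get_state()['tcp_pos'],r.get_state()['eef_rot'])
snap("wrist","w1")
```

```text
[ 0.55684339 -0.26730185  0.197704  ] [-8.99896415e+01 -7.36312575e-03  1.16700112e+02]
```

View pics/w1.png

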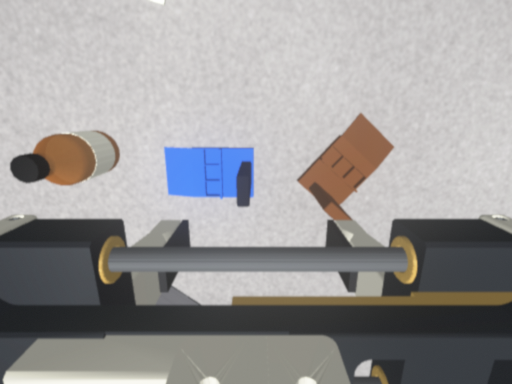

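```bash
cat >> h.py <<'E'
from scipy.spatial.transform import Rotation as Ro
CW=imaging.get_calibration("wrist")
def projw(X,pos,rot):
    R=Ro.from_euler('xyz',rot,degrees=True).as_matrix()
    Xt=R.T@(np.array(X)-np.array(pos)); T=np.array(CW["T_tool_cam"])
    c=T[:3,:3].T@(Xt-T[:3,3]); q=np.array(CW["mtx"])@c; return q[:2]/q[2]
E
python3 - <<'E'
from h import *
pos=[ 0.55684339,-0.26730185,0.197704];rot=[-89.99,0,116.70]
im=cv2.imread('pics/w1.png');c=(150,120,310,230);im=cv2.resize(im[c[1]:c[3],c[0]:c[2]],None,fx=5,fy=5,interpolation=cv2.INTER_CUBIC)
q=[.5697,-.255,.4576]
for ls,col in [(rect(-.007,.007,-.018,.018,.105),(0,255,0)),(rect(-.01,.117,-.035,.035,.0),(0,0,255)),(rect(.037,.059,-.035,.035,.012),(0,255,255))]:
    p=[((projw(W(q,l),pos,rot)-np.array(c[:2])+.5)*5-.5).round().astype(int) for l in ls]
    cv2.polylines(im,[np.array(p)],True,col,1)
cv2.imwrite('pics/w1o.png',im)
E
```

```text
(no output)
```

View pics/w1o.png

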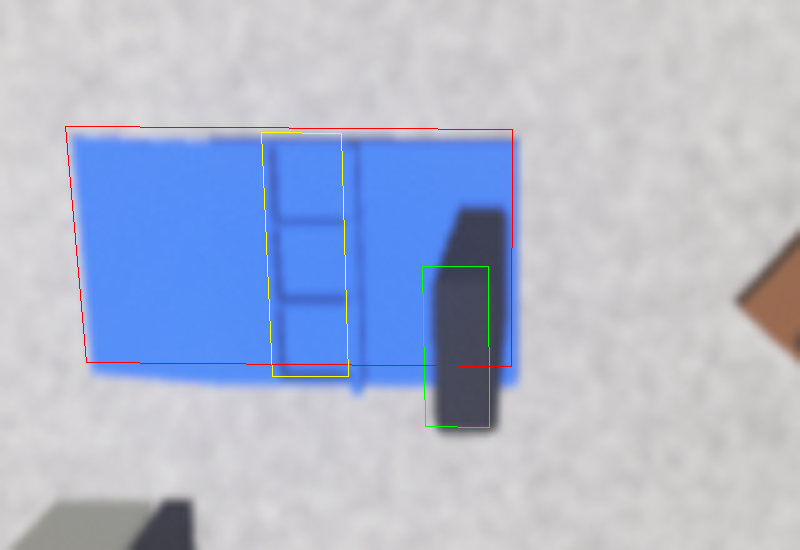

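{"op": "drive_tool", "data": {
  "deltas": [
    [0,0,0,0,0,0],
    [0,0,-1,0,0,0],
    [0,0,-2,0,0,0],
    [0,0,-3,0,0,0],
    [0,0,-4,0,0,0],
    [0,0,-4,0,0,0],
    [0,0,-4,0,0,0],
    [0,0,-4,0,0,0]
  ]
}}

```text
time_s: 3.1
tcp_pos: [0.5561, -0.2689, 0.1579]
eef_rot: [-90.0, 0.0, 116.2]
contact_force: [-0.9, -0.2, -0.0]
gripper_width: 0.0876
```

{"op": "drive_tool", "data": {
  "deltas": [
    [0.5,0.7,0,0,0,0],
    [1.15,1.45,-1,0,0,0],
    [1.15,1.45,-3,0,0,0],
    [1.15,1.45,-5,0,0,0],
    [1.15,1.45,-7,0,0,0],
    [1.15,1.45,-8.5,0,0,0],
    [1.15,1.45,-9.2,0,0,0],
    [1.15,1.45,-9.2,0,0,0]
  ]
}}

```text
time_s: 3.77
tcp_pos: [0.5667, -0.2533, 0.0638]
eef_rot: [-89.9, -0.1, 116.3]
contact_force: [-0.0, 0.1, -0.1]
gripper_width: 0.0876
```

{"op": "drive_tool", "data": {
  "deltas": [
    [0,0,0,0,0,0],
    [0,0,0,0,0,0],
    [0,0,0,0,0,0],
    [0,0,0,0,0,0],
    [0,0,0,0,0,0],
    [0,0,0,0,0,0],
    [0,0,0,0,0,0],
    [0,0,0,0,0,0]
  ],
  "claw": 0,
  "squeeze": 45
}}

```text
time_s: 4.43
tcp_pos: [0.5675, -0.2542, 0.066]
eef_rot: [-90.0, 0.0, 116.2]
contact_force: [-0.5, -0.4, -0.7]
gripper_width: 0.04
```

Run:
```python
from h import *
print(r.get_state())
snap("wrist","w2")
snap("top","t2",(300,120,430,240),5)
```

```text
{'time_s': 4.4333, 'joints': array([-6.16750467e+00,  2.19629772e+01, -1.58141946e+01, -1.68183982e-03,
       -5.22105723e+01,  3.24025039e+01]), 'qd': array([-0.00485127,  0.17826917, -0.05858742, -0.01819106, -0.01947385,
        0.06463315]), 'joint_torque': array([ 4.72222935e-03, -5.56071961e+01,  2.47409660e+01,  5.85869193e+00,
        7.34931766e-02, -4.06219524e-04]), 'tcp_pos': array([ 0.56748668, -0.25423025,  0.06599614]), 'eef_rot': array([-9.00110600e+01,  5.44509119e-03,  1.16233968e+02]), 'contact_force': array([-0.49081294, -0.39412629, -0.67632687]), 'moment': array([1.59375825e-02, 1.85844412e-01, 6.04178234e-05]), 'gripper_width': 0.03995474791340625}
```

View pics/w2.png

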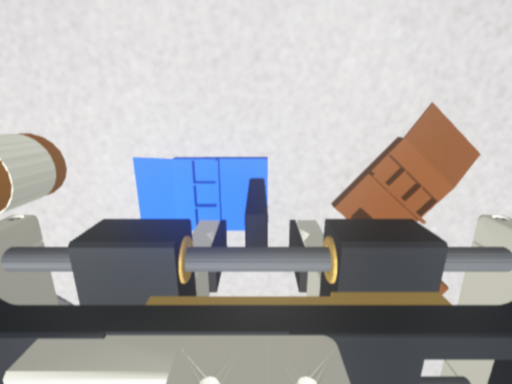

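View pics/t2.png

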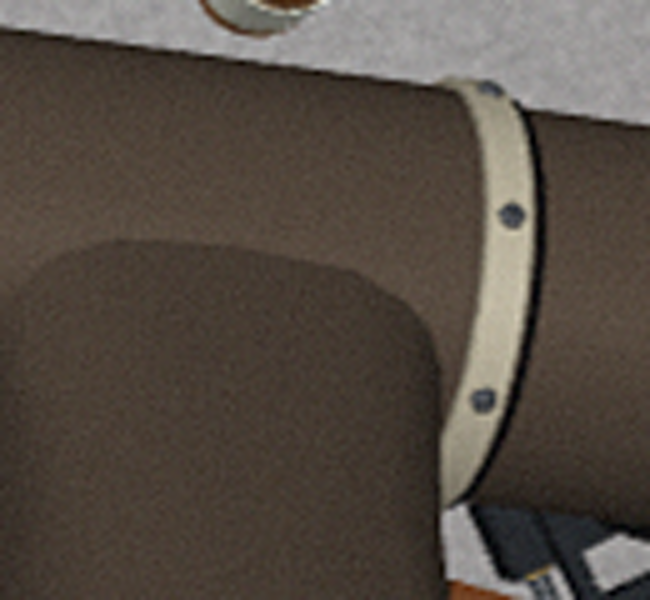

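{"op": "drive_tool", "data": {
  "deltas": [
    [0,0,0,0,0,0],
    [0,0,0,0,0,0],
    [0,0,0,0,0,0],
    [0,0,0,0,0,0],
    [0,0,0,0,0,0],
    [0,0,0,0,0,0],
    [0,0,0,0,0,0],
    [0,0,0,0,0,0]
  ]
}}

```text
time_s: 5.2
tcp_pos: [0.5674, -0.2542, 0.0658]
eef_rot: [-90.0, -0.0, 116.2]
contact_force: [1.1, -0.8, -1.3]
gripper_width: 0.0136
```

{"op": "drive_tool", "data": {
  "deltas": [
    [0,0,1,0,0,0],
    [0,0,3,0,0,0],
    [0,0,5,0,0,0],
    [0,0,7,0,0,0],
    [0,2,9,0,0,0],
    [0,4,9.4,0,0,0],
    [-0.5,6,9.4,0,0,-0.1],
    [-1,8,9.4,0,0,-0.2]
  ]
}}

```text
time_s: 5.87
tcp_pos: [0.5575, -0.1734, 0.161]
eef_rot: [-90.1, 0.0, 104.5]
contact_force: [0.2, -0.7, -2.3]
gripper_width: 0.0134
```

{"op": "drive_tool", "data": {
  "deltas": [
    [-0.2,3,0,0,0,-0.1],
    [-0.5,6,0,0,0,-0.2],
    [-0.9,9,0,0,0,-0.3],
    [-1.3,12,0,0,0,-0.38],
    [-1.7,15,0,0,0,-0.44],
    [-2.1,18,0,0,0,-0.474],
    [-2.5,20.7,0,0,0,-0.474],
    [-2.5,20.7,0,0,0,-0.474]
  ]
}}

```text
time_s: 6.53
tcp_pos: [0.5321, 0.0364, 0.1607]
eef_rot: [-90.0, -0.1, 77.8]
contact_force: [0.8, 0.6, -1.5]
gripper_width: 0.0134
```

Run:
```python
from h import *
print(r.get_state())
snap("wrist","w3"); snap("side","s3"); snap("top","t3")
print(r.get_state()['tcp_pos'],r.get_state()['eef_rot'])
```

```text
{'time_s': 6.5333, 'joints': array([ 2.49656601e+01,  8.82821739e+00, -2.03079197e+01, -4.29429287e-02,
       -6.07892508e+01, -3.71716677e+01]), 'qd': array([-3.19130288,  0.27548078,  0.12609059,  0.61072235, -0.42191152,
        5.13272078]), 'joint_torque': array([  1.86939094, -40.68204761,  28.08037519,   6.71679497,
         0.13725403,  -1.0168023 ]), 'tcp_pos': array([0.53206178, 0.03644113, 0.16068614]), 'eef_rot': array([-9.00367844e+01, -7.49652449e-02,  7.77730837e+01]), 'contact_force': array([ 0.83814666,  0.64512832, -1.53146867]), 'moment': array([ 0.25756911,  0.17033616, -0.01499052]), 'gripper_width': 0.013422067234064335}
[0.53234907 0.03309688 0.16033909] [-9.00095167e+01 -7.89541687e-03  7.76934996e+01]
```

View pics/w3.png

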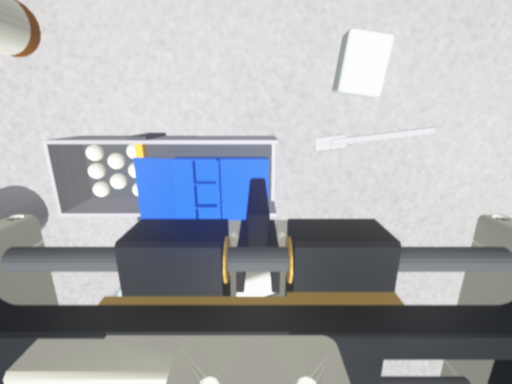

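View pics/s3.png

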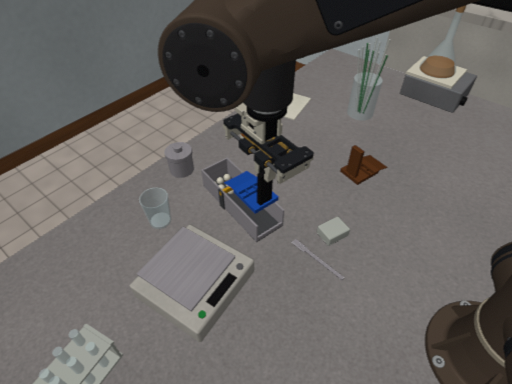

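View pics/t3.png

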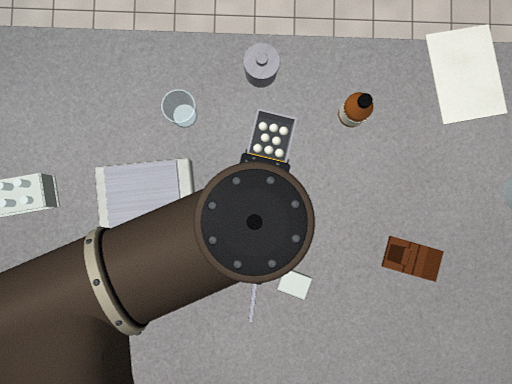

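```bash
cat >> h.py <<'E'
def overw(src,crop,sc,polys,pos,rot,out):
    im=cv2.imread(src)[crop[1]:crop[3],crop[0]:crop[2]]
    im=cv2.resize(im,None,fx=sc,fy=sc,interpolation=cv2.INTER_CUBIC)
    for ls,col in polys:
        p=[((projw(l,pos,rot)-np.array(crop[:2])+.5)*sc-.5).round().astype(int) for l in ls]
        cv2.polylines(im,[np.array(p)],True,col,1)
    cv2.imwrite(out,im)
TQ=[.632,.0109,-.2167]
def TP(q=TQ): return [([W(q,l) for l in ls],c) for ls,c in [(rect(-.124,.124,-.043,.043,.062),(0,255,0)),(rect(-.12,.12,-.039,.039,.003),(0,0,255)),(rect(.020,.028,-.039,.039,.061),(255,0,255))]]
def SP(pos,rot,off=(0,0,-.0658)):
    # scoop polys; scoop frame from tool: x=-tool z, y = tool x?, z=-tool y
    R=Ro.from_euler('xyz',rot,degrees=True).as_matrix()
    S=np.stack([-R[:,2],R[:,0]*np.sign(np.cross(-R[:,1],-R[:,2])@R[:,0]),-R[:,1]],1)
    f=lambda l: np.array(pos)+S@(np.array(l)+np.array(off))
    return [([f(l) for l in ls],c) for ls,c in [(rect(-.01,.077,-.035,.035,.012),(0,255,255)),(rect(-.007,.007,-.018,.018,.105),(255,255,0)),(rect(.037,.059,-.035,.035,.012),(0,255,255)),(rect(.077,.117,-.035,.035,.001),(0,128,255))]]
E
python3 - <<'E'
from h import *
snap("wrist","w4"); s=r.get_state(); p,o=s['tcp_pos'],s['eef_rot'];print(p,o)
overw('pics/w4.png',(30,110,300,240),3,TP()+SP(p,o),p,o,'pics/w4o.png')
E
```

```text
[0.53238451 0.03255262 0.16019189] [-9.00019026e+01 -2.28968006e-03  7.76337210e+01]
```

View pics/w4o.png

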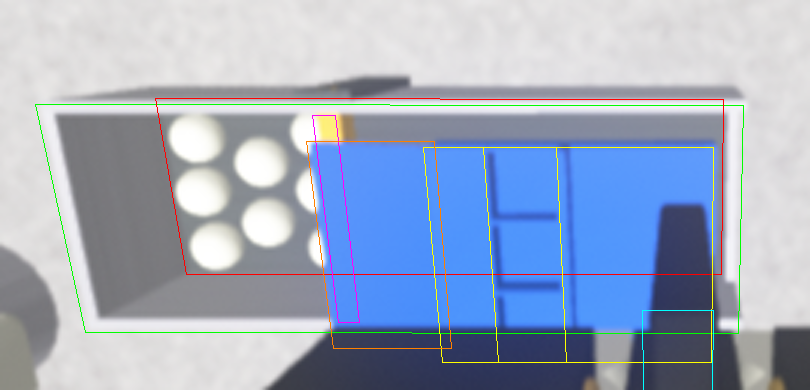

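Run:
```python
from h import *
p=[0.53238451,0.03255262,0.16019189];o=[-90.0,0,77.634]
overw('pics/w4.png',(35,130,145,230),7,TP()[:1],p,o,'pics/w4p.png')
overw('pics/top0.png',(0,0,1,1),1,[],p,o,'pics/x.png')
over('pics/top0.png','top',(225,105,305,165),8,[(TQ,rect(-.124,.124,-.043,.043,.062),(0,255,0))],'pics/t0q.png')
```

```text
(no output)
```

View pics/w4p.png

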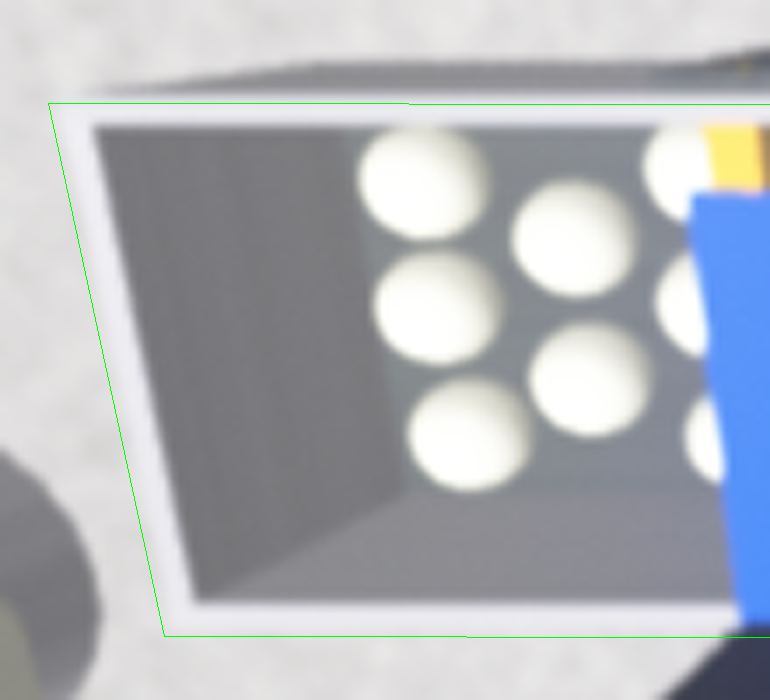

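View pics/t0q.png

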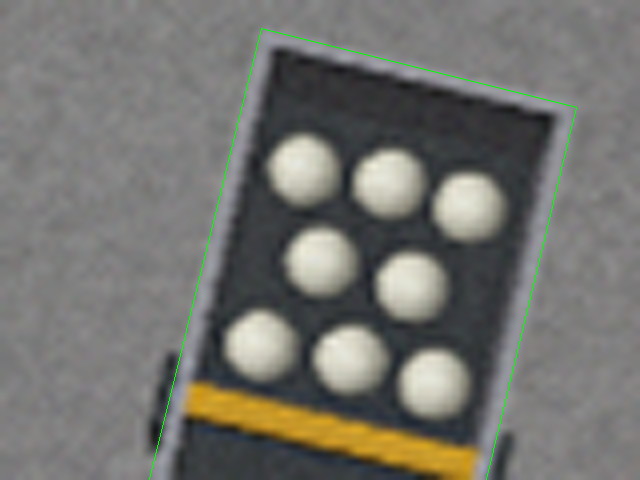

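{"op": "drive_tool", "data": {
  "deltas": [
    [0,0,-1,0,0,0],
    [0,0,-3,0,0,0],
    [0,0,-5,0,0,0],
    [0,0,-7,0,0,0],
    [0,0,-8.3,0,0,0],
    [0,0,-8.9,0,0,0],
    [0,0,-9.1,0,0,0],
    [0,0,-9.1,0,0,0]
  ]
}}

```text
time_s: 7.4
tcp_pos: [0.5319, 0.0316, 0.0689]
eef_rot: [-89.9, 0.1, 77.6]
contact_force: [0.9, -0.3, -1.1]
gripper_width: 0.0136
```

Run:
```python
from h import *
print(r.get_state())
snap("wrist","w5"); s=r.get_state(); p,o=s['tcp_pos'],s['eef_rot'];print(p,o,s['contact_force'],s['moment'])
```

```text
{'time_s': 7.4, 'joints': array([ 2.45115484e+01,  1.43819632e+01, -2.69239928e+01,  2.32868579e-02,
       -4.87880395e+01, -3.69596432e+01]), 'qd': array([ 0.08806868,  0.08122237,  0.50818668, -0.19486629,  2.03060961,
        0.01106152]), 'joint_torque': array([ 1.01228873e-01, -4.46215439e+01,  2.38503581e+01,  5.89769393e+00,
       -2.90449904e-01, -5.60848246e-03]), 'tcp_pos': array([0.53189494, 0.03159375, 0.06885185]), 'eef_rot': array([-8.99354078e+01,  7.04943349e-02,  7.75673018e+01]), 'contact_force': array([ 0.85800899, -0.30580792, -1.07482043]), 'moment': array([ 0.10500276,  0.04007598, -0.03189307]), 'gripper_width': 0.013583523915596477}
[0.53251766 0.03199609 0.06892116] [-9.00008403e+01  1.18268537e-02  7.75653698e+01] [-0.3534893  -0.30791276 -2.02515045] [ 0.04280283  0.00178385 -0.05131405]
```

View pics/w5.png

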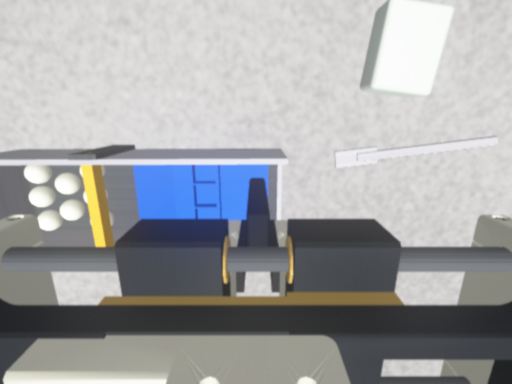

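{"op": "drive_tool", "data": {
  "deltas": [
    [0,0.05,-0.05,0,0,0],
    [0.5,-0.06,-0.05,0,0,0],
    [1.1,-0.19,-0.05,0,0,0],
    [1.7,-0.32,-0.05,0,0,0],
    [2.3,-0.46,-0.05,0,0,0],
    [2.9,-0.59,-0.05,0,0,0],
    [3.5,-0.72,-0.05,0,0,0],
    [4.0,-0.83,-0.05,0,0,0]
  ]
}}

```text
time_s: 8.12
tcp_pos: [0.5725, 0.0243, 0.0687]
eef_rot: [-89.9, 0.0, 77.6]
contact_force: [-9.2, 2.1, 11.6]
gripper_width: 0.0134
```

{"op": "drive_tool", "data": {
  "deltas": [
    [0.5,-0.11,0,0,0,0],
    [1.0,-0.22,0,0,0,0],
    [1.5,-0.33,0,0,0,0],
    [2.0,-0.44,0,0,0,0],
    [2.5,-0.55,0,0,0,0],
    [3.0,-0.66,0,0,0,0],
    [3.5,-0.77,0,0,0,0],
    [4.0,-0.88,0,0,0,0]
  ]
}}

```text
time_s: 8.78
tcp_pos: [0.6116, 0.0154, 0.0687]
eef_rot: [-89.9, 0.0, 77.6]
contact_force: [-8.2, 2.3, 10.1]
gripper_width: 0.0135
```

Run:
```python
from h import *
snap("wrist","w6"); snap("side","s6",(180,130,330,250),5); snap("top","t6",(220,90,320,210),5)
s=r.get_state(); p,o=s['tcp_pos'],s['eef_rot'];print(p,o,s['contact_force'],s['moment'])
```

```text
[0.61276756 0.01522947 0.06870836] [-8.99657994e+01  3.43717737e-02  7.76169938e+01] [-4.55984605  0.77013084  7.15410683] [-0.04449656  1.97096697 -0.03944568]
```

View pics/w6.png

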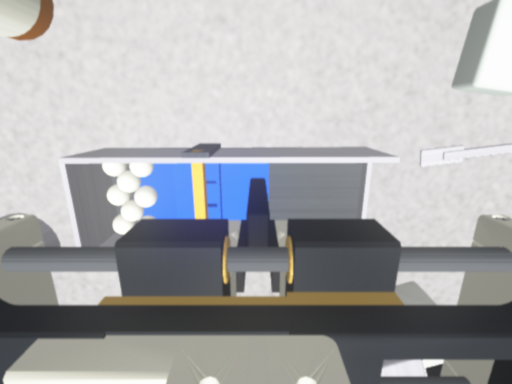

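View pics/s6.png

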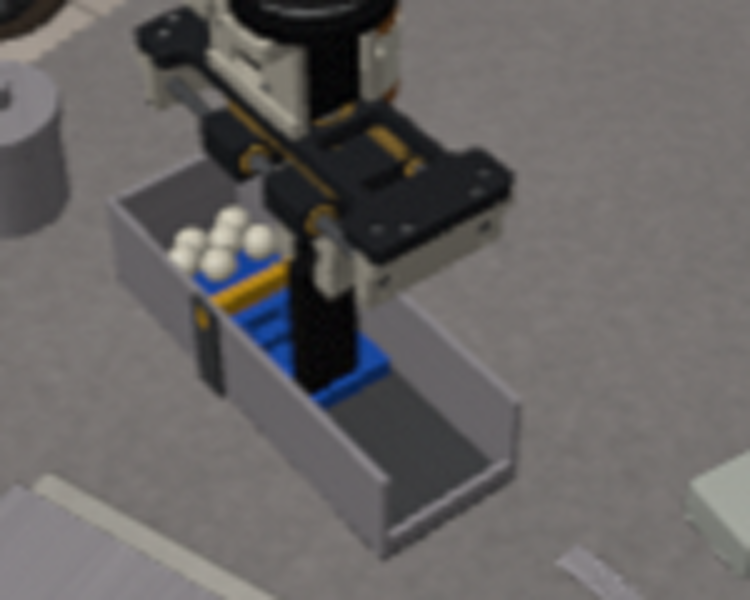

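View pics/t6.png

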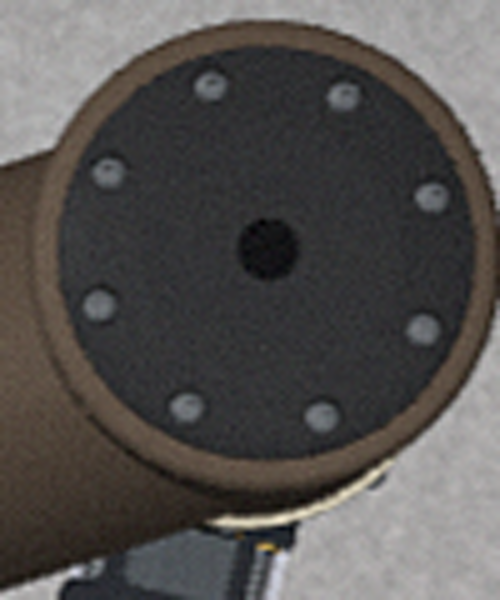

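{"op": "drive_tool", "data": {
  "deltas": [
    [0.4,-0.09,0,0,0,0],
    [0.8,-0.18,0,0,0,0],
    [1.2,-0.26,0,0,0,0],
    [1.6,-0.35,0,0,0,0],
    [1.9,-0.42,0,0,0,0],
    [2.1,-0.46,0,0,0,0],
    [2.15,-0.47,0,0,0,0],
    [2.15,-0.47,0,0,0,0]
  ]
}}

```text
time_s: 9.6
tcp_pos: [0.631, 0.0106, 0.069]
eef_rot: [-89.7, 0.1, 77.6]
contact_force: [-16.8, 3.1, 18.0]
gripper_width: 0.0134
```

Run:
```python
from h import *
snap("wrist","w7"); snap("side","s7",(180,130,330,250),5)
s=r.get_state(); p,o=s['tcp_pos'],s['eef_rot'];print(p,o,s['contact_force'],s['moment'])
```

```text
[0.63098852 0.01058895 0.06894089] [-89.69264376   0.10427258  77.60891093] [-15.61236743   3.9451979   18.44914428] [1.39920825 6.45409648 0.02805141]
```

View pics/w7.png

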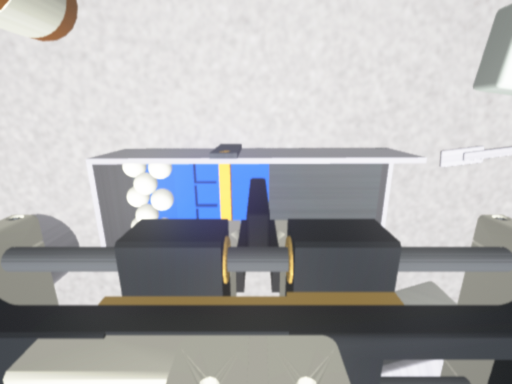

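View pics/s7.png

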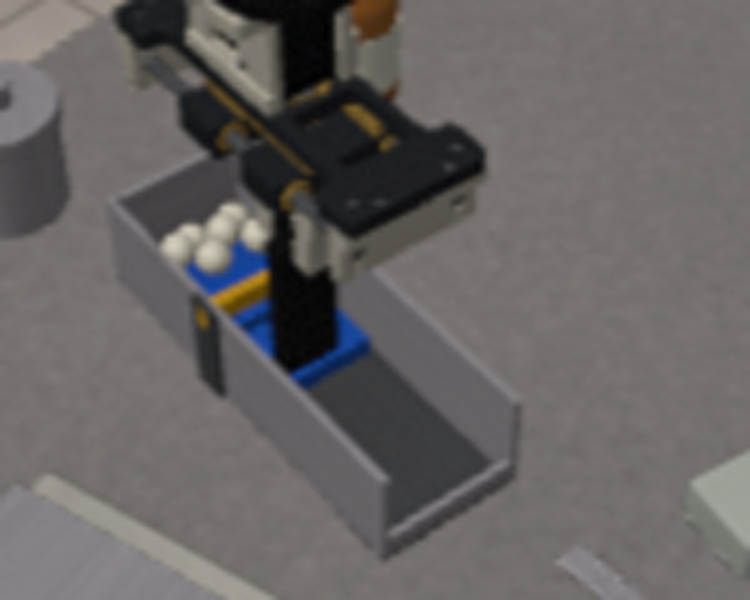

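{"op": "drive_tool", "data": {
  "deltas": [
    [-0.32,0.07,0.1,-0.011,-0.049,0],
    [-0.65,0.14,0.2,-0.021,-0.098,0],
    [-0.97,0.21,0.23,-0.032,-0.147,0],
    [-1.3,0.28,0.22,-0.043,-0.195,0],
    [-1.62,0.36,0.19,-0.054,-0.244,0],
    [-1.94,0.43,0.15,-0.064,-0.293,0],
    [-2.26,0.5,0.09,-0.075,-0.342,0],
    [-2.58,0.57,0.02,-0.086,-0.391,0]
  ],
  "squeeze": 55
}}

```text
time_s: 10.37
tcp_pos: [0.6201, 0.006, 0.0743]
eef_rot: [-111.3, 0.7, 77.3]
contact_force: [-7.4, 6.0, 3.9]
gripper_width: 0.0138
```

Run:
```python
from h import *
snap("wrist","w8"); snap("side","s8",(180,130,330,250),5);snap("top","t8")
s=r.get_state(); p,o=s['tcp_pos'],s['eef_rot'];print(p,o,s['contact_force'],s['moment'])
```

```text
[0.62098034 0.00487669 0.07527359] [-111.38704183    0.68554663   77.3512628 ] [-18.92792738  12.86851612   5.14409087] [5.36289344 7.76689236 1.37760234]
```

View pics/w8.png

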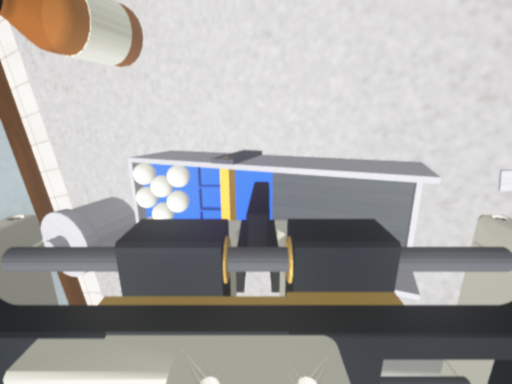

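View pics/s8.png

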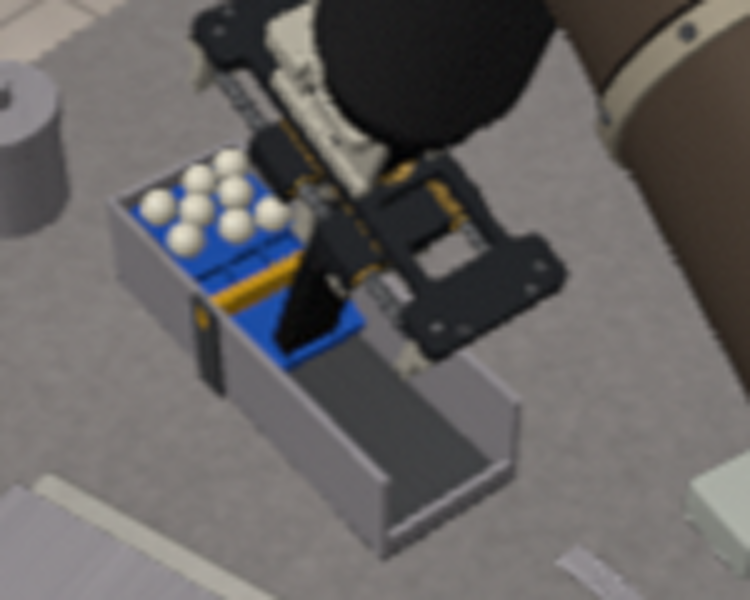

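Run:
```python
from h import *
s=r.get_state(); print(s)
R=Ro.from_euler('xyz',s['eef_rot'],degrees=True).as_matrix(); print(R.round(3))
```

```text
{'time_s': 10.5167, 'joints': array([ 20.75504865,  10.71665635, -50.08582112,  47.30539097,
       -16.60712326, -77.45938581]), 'qd': array([ 0.9024531 ,  0.51964831,  1.62002002, -5.10951339, -0.8535872 ,
        2.67940876]), 'joint_torque': array([ -8.88832033, -34.49128389,  26.87738121,   5.18139035,
        -1.86415751,  -0.84115634]), 'tcp_pos': array([0.62098034, 0.00487669, 0.07527359]), 'eef_rot': array([-111.38704183,    0.68554663,   77.3512628 ]), 'contact_force': array([-18.92792738,  12.86851612,   5.14409087]), 'moment': array([5.36289344, 7.76689236, 1.37760234]), 'gripper_width': 0.013341226114030788}
[[ 0.219  0.353 -0.909]
 [ 0.976 -0.091  0.2  ]
 [-0.012 -0.931 -0.365]]
```

{"op": "drive_tool", "data": {
  "deltas": [
    [-0.15,0.2,0,0,0,0],
    [-0.3,0.4,0,0,0,0],
    [-0.45,0.6,-0.1,0,0,0],
    [-0.6,0.8,-0.1,0,0,0],
    [-0.8,0.9,-0.2,0,0,0],
    [-0.9,1.0,-0.2,0,0,0],
    [-1.0,1.0,-0.3,0,0,0],
    [-1.0,1.0,-0.3,0,0,0]
  ]
}}

```text
time_s: 11.18
tcp_pos: [0.6126, 0.0138, 0.0735]
eef_rot: [-111.5, 0.7, 77.1]
contact_force: [-0.6, -0.5, -4.7]
gripper_width: 0.0132
```

Run:
```python
from h import *
snap("wrist","w9"); snap("side","s9",(180,130,330,250),5)
s=r.get_state(); p,o=s['tcp_pos'],s['eef_rot'];print(p,o,s['contact_force'],s['moment'],s['joints'])
```

```text
[0.61286318 0.01379899 0.07368455] [-111.4786165     0.70866922   77.10542389] [-0.97507887  0.47747042 -4.28672441] [0.59015887 2.03083852 0.05502049] [ 21.32382676  10.16743858 -51.63519359  50.35075837 -16.2472736
 -81.34307174]
```

View pics/w9.png

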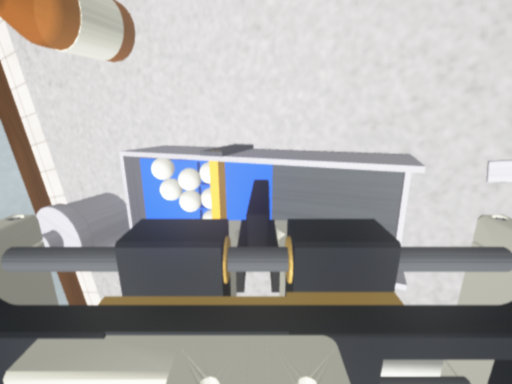

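View pics/s9.png

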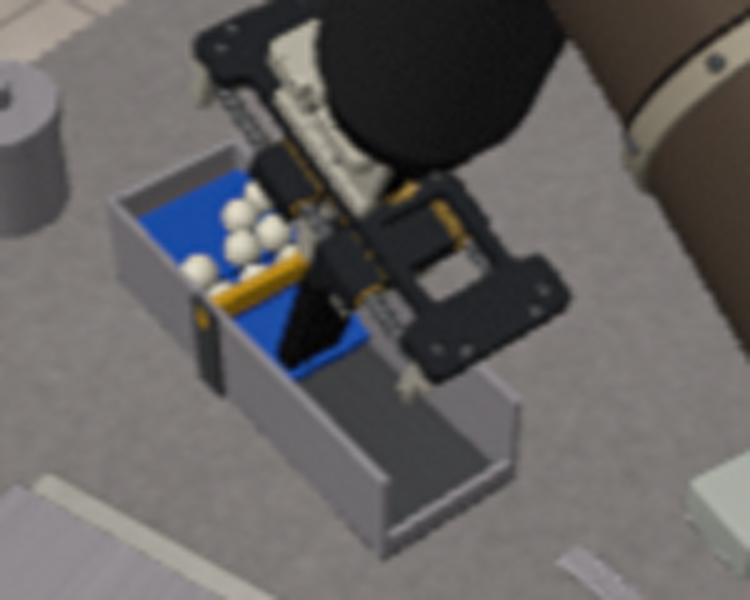

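Run:
```python
from h import *
R0=Ro.from_euler('xyz',[-111.4786165,0.70866922,77.10542389],degrees=True)
R1=Ro.from_euler('xyz',[-90,0,77.6],degrees=True)
print((R1*R0.inv()).as_rotvec())
print(np.array([.9767,-.2146])*1.73+np.array([.2146,.9767])*.13)
```

```text
[0.09400375 0.36309634 0.00621222]
[ 1.717589 -0.244287]
```

{"op": "drive_tool", "data": {
  "deltas": [
    [0.08,-0.01,0.1,0.005,0.02,0],
    [0.2,-0.03,0.2,0.012,0.045,0.001],
    [0.35,-0.05,0.33,0.02,0.075,0.001],
    [0.5,-0.07,0.47,0.027,0.105,0.002],
    [0.65,-0.09,0.6,0.035,0.135,0.002],
    [0.8,-0.11,0.73,0.043,0.165,0.003],
    [0.9,-0.13,0.82,0.049,0.19,0.003],
    [0.95,-0.13,0.86,0.052,0.2,0.003]
  ]
}}

```text
time_s: 11.95
tcp_pos: [0.6235, 0.0131, 0.0827]
eef_rot: [-99.6, 0.3, 77.4]
contact_force: [0.8, 0.5, -3.9]
gripper_width: 0.0135
```

Run:
```python
from h import *
snap("side","s10",(180,130,330,250),5)
s=r.get_state(); p,o=s['tcp_pos'],s['eef_rot'];print(p,o,s['contact_force'],s['moment'],s['joints'],s['qd'])
R0=Ro.from_euler('xyz',o,degrees=True)
R1=Ro.from_euler('xyz',[-90,0,77.6],degrees=True)
print((R1*R0.inv()).as_rotvec())
def al(p): return (p[0]-.632)*.9767-(p[1]-.0109)*.2146,(p[0]-.632)*.2146+(p[1]-.0109)*.9767
a=al(p);print(a); t=TQ; tgt=np.array([.632,.0109])-.002*np.array([.9767,-.2146]); print(tgt-p[:2],.0893-p[2])
```

```text
[0.62357419 0.01287935 0.08258723] [-99.62043683   0.28613788  77.35656445] [ 1.98633827  0.69006199 -3.24162039] [0.28906653 0.74982393 0.04392563] [ 22.8723126   15.95278536 -26.9905871    9.10201541 -39.72071653
 -42.12632747] [ 0.52992327 -1.06003237 -3.53458935  2.83134826  3.41983769 -3.49505306]
[0.04126789 0.16283396 0.00381949]
(np.float64(-0.008654253207065797), np.float64(0.0001250502970143719))
[ 0.00647241 -0.00155015] 0.006712769779148461
```

View pics/s10.png

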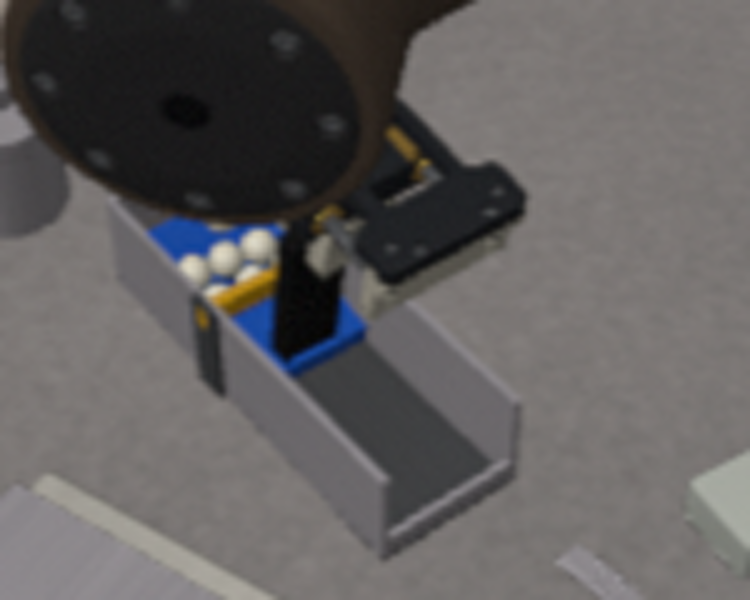

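{"op": "drive_tool", "data": {
  "deltas": [
    [0.1,-0.02,0.1,0.006,0.025,0],
    [0.2,-0.05,0.2,0.013,0.05,0.001],
    [0.3,-0.08,0.3,0.02,0.08,0.002],
    [0.4,-0.1,0.42,0.027,0.107,0.003],
    [0.5,-0.12,0.53,0.034,0.135,0.003],
    [0.6,-0.14,0.62,0.039,0.155,0.004],
    [0.65,-0.15,0.67,0.041,0.163,0.004],
    [0.65,-0.15,0.67,0.041,0.163,0.004]
  ]
}}

```text
time_s: 12.67
tcp_pos: [0.629, 0.0107, 0.0886]
eef_rot: [-90.0, 0.1, 77.6]
contact_force: [0.4, -0.8, -3.2]
gripper_width: 0.0134
```

Run:
```python
from h import *
snap("wrist","w11"); snap("side","s11")
s=r.get_state(); p,o=s['tcp_pos'],s['eef_rot'];print(p,o,s['contact_force'],s['moment'])
overw('pics/w11.png',(80,110,300,240),3,TP()+SP(p,o),p,o,'pics/w11o.png')
im=cv2.imread('pics/s11.png')
crop=(180,130,330,250)
polys=[([0,0,0],ls,c) for ls,c in SP(p,o)]
over('pics/s11.png','side',crop,5,polys,'pics/s11o.png')
```

```text
[0.62839011 0.01088835 0.08861601] [-9.00301088e+01  7.95070633e-02  7.76279397e+01] [-0.48466418  0.54871788 -3.54555326] [ 0.08382582  0.35286701 -0.00616737]
```

View pics/w11o.png

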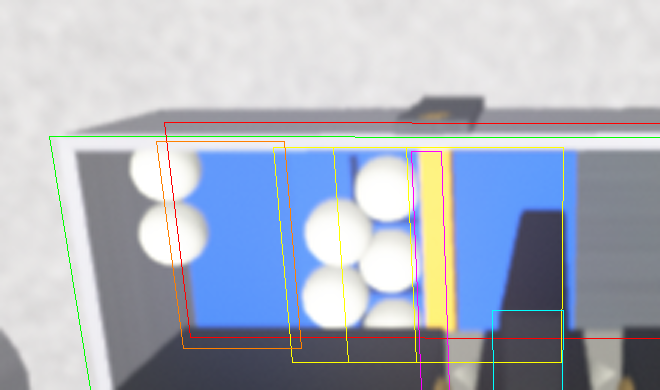

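View pics/s11o.png

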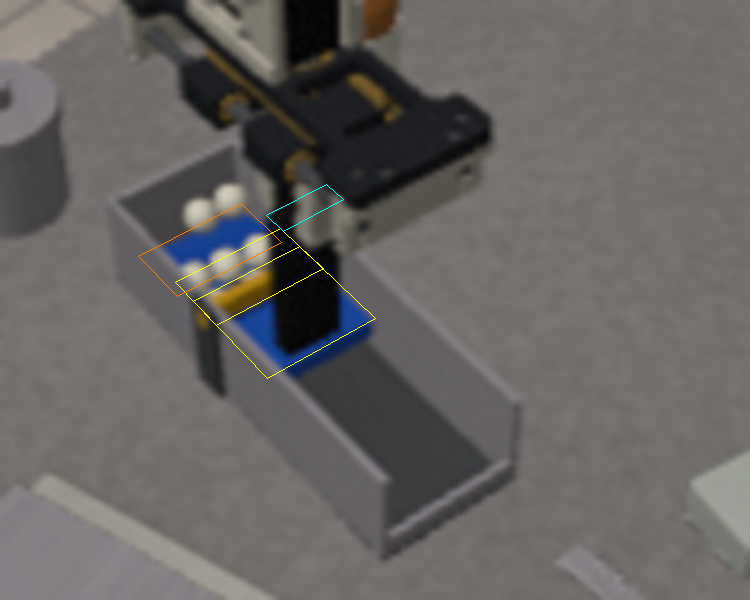

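Run:
```python
from h import *
im=cv2.imread('pics/s11.png')[160:215,200:265]
cv2.imwrite('pics/s11z.png',cv2.resize(im,None,fx=10,fy=10,interpolation=cv2.INTER_CUBIC))
im=cv2.imread('pics/w11.png')[150:230,120:280]
cv2.imwrite('pics/w11z.png',cv2.resize(im,None,fx=5,fy=5,interpolation=cv2.INTER_CUBIC))
```

```text
(no output)
```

View pics/s11z.png

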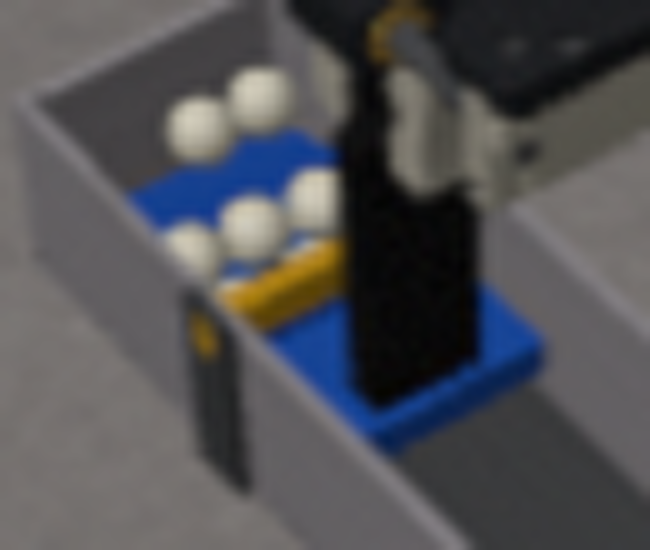

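View pics/w11z.png

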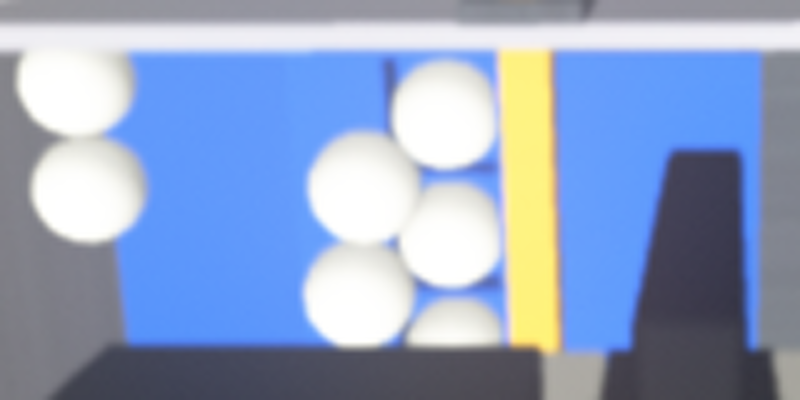

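```bash
cat >> h.py <<'E'
from scipy.optimize import least_squares
def scoop_pts(pos,rot,q):
    # q: pitch(nose up +), along, z ; returns f(local)->world ; rotation about grasp point z=.085
    R=Ro.from_euler('xyz',rot,degrees=True).as_matrix()
    S=np.stack([-R[:,2],-np.cross(-R[:,2],-R[:,1]),-R[:,1]],1)
    c,s=np.cos(q[0]),np.sin(q[0]); P=np.array([[c,0,-s],[0,1,0],[s,0,c]])
    def f(l):
        v=P@(np.array(l)-[0,0,.085])+[0,0,.085]+np.array([q[1],0,-.0658+q[2]])
        return np.array(pos)+S@v
    return f
E
python3 - <<'E'
from h import *
p=[0.62839011,0.01088835,0.08861601];o=[-90.03,.08,77.628]
f0=scoop_pts(p,o,[0,0,0]); print(f0((0.117,0,0)),f0((0,.035,0)))
b=np.array([1.3,0])
def res(q,wz=1):
    f=scoop_pts(p,o,q);e=[]
    for l,m in [((-.01,-.035,.012),(254,194)),((-.01,-.035,0),(253.8,196.6)),((.117,-.035,.0015),(230.2,173))]:
        e+=list(proj('side',f(l))-m)
    for l,m in [((.117,0,.0015),143.0),((-.01,-.02,.012),272.2),((.059,-.034,.012),198)]:
        u=projw(f(l),p,o)
        if l[0]>.1:
            u2=projw(f((.117,-.02,.0015)),p,o); m=143+(u[1]-198)*2/21.
        e.append(u[0]+b[0]-m)
    e+= [q[1]/.001, q[2]/.001*.3]
    return e
s=least_squares(res,[0,0,0]);print(s.x,np.round(s.fun,1)); print(np.round(res([0,0,0]),1))
E
```

```text
[ 0.742687   -0.01427687  0.02287734] [0.6359031  0.04497839 0.02276721]
[-0.04155365 -0.0003416  -0.00030103] [ 1.3 -0.2  1.6  0.4 -1.5 -0.8  1.2 -0.1 -1.5 -0.3 -0.1]
[ 0.5 -0.9  0.8 -0.4 -2.4 -2.8 -5.1 -3.8 -6.   0.   0. ]
```

{"op": "drive_tool", "data": {
  "deltas": [
    [0,0,0.05,-0.005,-0.02,0],
    [0,0,0.09,-0.009,-0.041,0],
    [0,0,0.09,-0.009,-0.041,0],
    [-0.2,0.04,0.09,-0.009,-0.041,0],
    [-0.5,0.11,0.09,-0.009,-0.041,0],
    [-0.9,0.19,0.09,-0.009,-0.041,0],
    [-1.3,0.28,0.09,-0.009,-0.041,0],
    [-1.7,0.37,0.09,-0.009,-0.041,0]
  ]
}}

```text
time_s: 13.43
tcp_pos: [0.6116, 0.0149, 0.0899]
eef_rot: [-92.4, 0.1, 77.6]
contact_force: [-0.5, -0.3, -3.3]
gripper_width: 0.013
```

Run:
```python
from h import *
snap("wrist","w12",(80,110,300,240),3); snap("side","s12",(190,150,290,220),7)
s=r.get_state(); p,o=s['tcp_pos'],s['eef_rot'];print(p,o,s['contact_force'],s['moment'])
```

```text
[0.61129608 0.01495472 0.09003259] [-9.24186295e+01  4.81694423e-02  7.76597705e+01] [-0.62633714  0.47567002 -3.50106999] [ 0.13200848  0.33618183 -0.01015171]
```

View pics/w12.png

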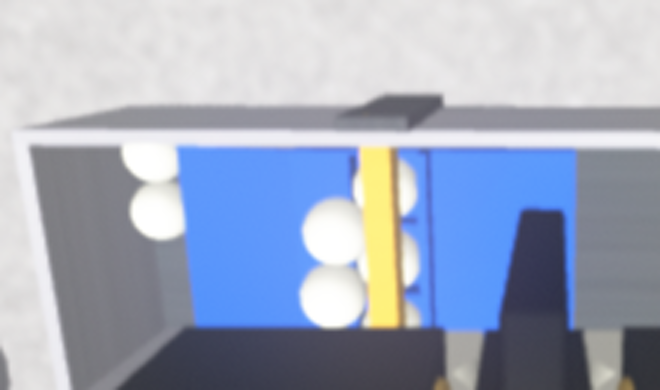

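View pics/s12.png

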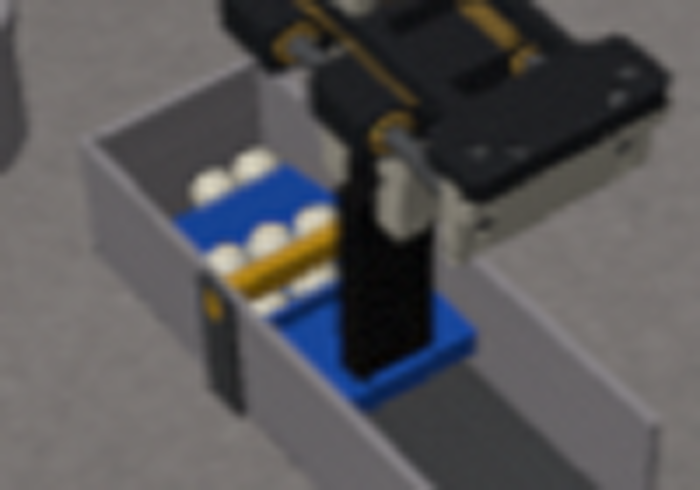

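{"op": "drive_tool", "data": {
  "deltas": [
    [-0.4,0.09,0,0,0,0],
    [-0.8,0.18,0,0,0,0],
    [-1.2,0.26,0,0,0,0],
    [-1.6,0.35,0,0,0,0],
    [-2.0,0.44,0,0,0,0],
    [-2.5,0.55,0,0,0,0],
    [-3.0,0.66,0,0,0,0],
    [-3.5,0.77,0,0,0,0]
  ]
}}

```text
time_s: 14.2
tcp_pos: [0.5763, 0.0226, 0.0899]
eef_rot: [-92.4, 0.1, 77.7]
contact_force: [-0.8, 0.9, -2.7]
gripper_width: 0.0135
```

Run:
```python
from h import *
snap("wrist","w13",(80,110,300,240),3); snap("side","s13",(190,150,290,220),7)
s=r.get_state(); p,o=s['tcp_pos'],s['eef_rot'];print(p,o,s['contact_force'],s['moment'])
```

```text
[0.5761511  0.02270435 0.09013432] [-9.24292992e+01  4.37993472e-02  7.76699394e+01] [ 0.01897641  0.61553176 -2.40827595] [ 0.10814286  0.25051927 -0.02814236]
```

View pics/w13.png

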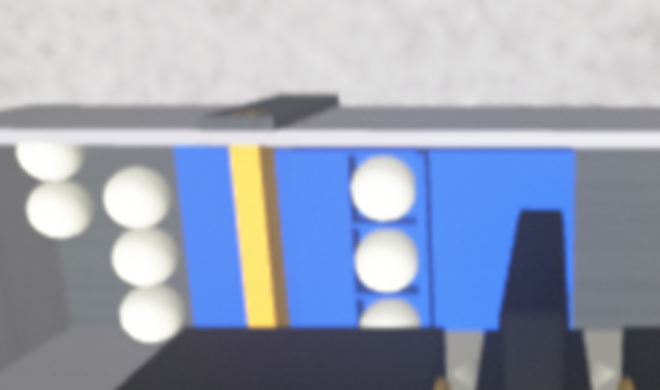

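View pics/s13.png

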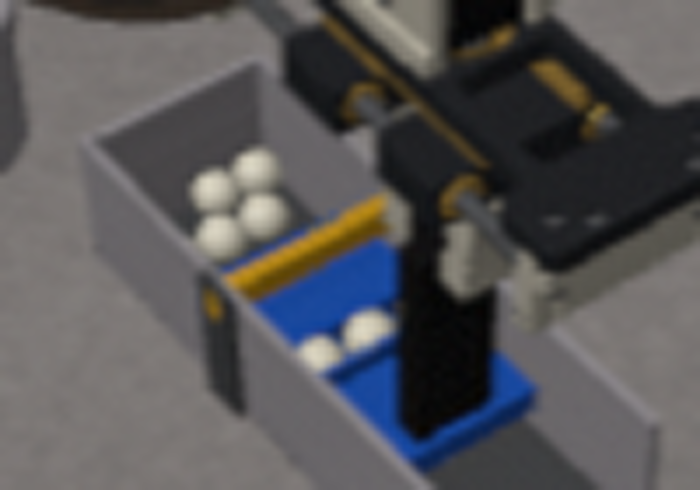

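{"op": "drive_tool", "data": {
  "deltas": [
    [-0.6,0.13,0,0,0,0],
    [-1.3,0.28,0,0,0,0],
    [-2.1,0.46,0,0,0,0],
    [-2.9,0.63,0,0,0,0],
    [-3.7,0.81,0,0,0,0],
    [-4.2,0.92,0,0,0,0],
    [-4.5,1.0,0,0,0,0],
    [-4.6,1.0,0,0,0,0]
  ]
}}

```text
time_s: 14.97
tcp_pos: [0.5304, 0.0328, 0.0902]
eef_rot: [-92.4, 0.0, 77.7]
contact_force: [-0.2, 0.6, -2.4]
gripper_width: 0.0133
```

Run:
```python
from h import *
snap("wrist","w14",(80,110,300,240),3)
s=r.get_state(); p,o=s['tcp_pos'],s['eef_rot'];print(p,o,s['contact_force'],s['moment'])
```

```text
[0.53061738 0.03275197 0.09011636] [-9.24421318e+01  3.90962822e-02  7.76777099e+01] [ 0.81944753  0.54625295 -3.22704528] [0.08037666 0.33992346 0.02473594]
```

View pics/w14.png

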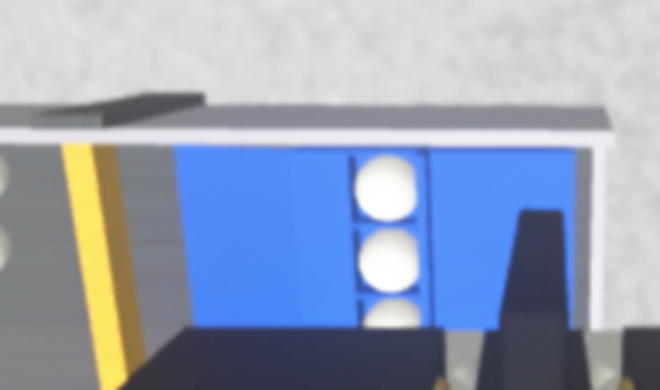

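{"op": "drive_tool", "data": {
  "deltas": [
    [0,0,0.5,0,0,0],
    [0,0,1.5,0,0,0],
    [0,0,2.8,0,0,0],
    [0,0,4.2,0,0,0],
    [0,0,5.6,0,0,0],
    [0,0,7.0,0,0,0],
    [0,0,8.0,0,0,0],
    [0,0,8.5,0,0,0]
  ]
}}

```text
time_s: 15.68
tcp_pos: [0.532, 0.0327, 0.1771]
eef_rot: [-92.6, -0.0, 77.6]
contact_force: [0.4, -0.5, -3.0]
gripper_width: 0.0134
```

{"op": "drive_tool", "data": {
  "deltas": [
    [0,0.3,0,0,0,0.005],
    [-0.1,1,0,0,0,0.015],
    [-0.2,2.2,0,0,0,0.035],
    [-0.3,3.6,0,0,0,0.057],
    [-0.4,5.2,0,0,0,0.082],
    [-0.6,6.9,0,0,0,0.108],
    [-0.7,8.7,0,0,0,0.135],
    [-0.9,10.5,0,0,0,0.165]
  ]
}}

```text
time_s: 16.35
tcp_pos: [0.5212, 0.1391, 0.1739]
eef_rot: [-92.4, 0.1, 87.3]
contact_force: [0.3, 0.5, -3.7]
gripper_width: 0.013
```

{"op": "drive_tool", "data": {
  "deltas": [
    [-0.1,1.8,0,0,0,0.028],
    [-0.3,3.5,0,0,0,0.055],
    [-0.4,5.2,0,0,0,0.08],
    [-0.6,6.8,0,0,0,0.105],
    [-0.7,8.2,0,0,0,0.13],
    [-0.8,9.5,0,0,0,0.15],
    [-0.85,10.5,0,0,0,0.165],
    [-0.87,11.0,0,0,0,0.172]
  ]
}}

```text
time_s: 17.02
tcp_pos: [0.513, 0.249, 0.1745]
eef_rot: [-92.4, 0.1, 97.1]
contact_force: [-0.1, -0.1, -2.2]
gripper_width: 0.0136
```

{"op": "drive_tool", "data": {
  "deltas": [
    [0,0,0,0,0,0],
    [0,0,-0.3,0,0,0],
    [0,0,-0.7,0,0,0],
    [0,0,-1.1,0,0,0],
    [0,0,-1.5,0,0,0],
    [0,0,-1.8,0,0,0],
    [0,0,-2.0,0,0,0],
    [0,0,-2.0,0,0,0]
  ]
}}

```text
time_s: 17.68
tcp_pos: [0.513, 0.2471, 0.1543]
eef_rot: [-92.4, 0.1, 96.9]
contact_force: [-0.4, 0.0, -2.0]
gripper_width: 0.0134
```

Run:
```python
from h import *
snap("wrist","w15"); snap("side","s15"); snap("top","t15")
s=r.get_state(); p,o=s['tcp_pos'],s['eef_rot'];print(s['time_s'],p,o,s['contact_force'],s['moment'],s['joints'])
PQ=[.566,.2555,.1215]
pan=([W(PQ,l) for l in rect(-.075,.075,-.075,.075,.07)],(0,255,0))
f=scoop_pts(p,o,[-.0415,0,0]); print('mid',f((.054,0,0)),'nose',f((.117,0,0)),'back',f((-.01,0,0)))
sc=[([f(l) for l in rect(-.01,.117,-.035,.035,0)],(0,0,255))]
overw('pics/w15.png',(60,60,460,230),2,[pan]+sc,p,o,'pics/w15o.png')
over('pics/s15.png','side',(110,130,310,280),4,[([0,0,0],l,c) for l,c in [pan]+sc],'pics/s15o.png')
```

```text
17.8333 [0.51329607 0.24755993 0.15504149] [-9.24358168e+01  4.87775587e-02  9.69556462e+01] [ 0.36532134  0.22546294 -2.31424262] [-2.09523838e-04  3.69101452e-01  2.83009543e-02] [ 46.61544229  11.07611293 -19.12544925   1.87784292 -57.96770855
 -40.62939012]
mid [0.56618086 0.25395542 0.08927892] nose [0.62871716 0.26158483 0.08934274] back [0.50265193 0.24620491 0.08921408]
```

View pics/w15o.png

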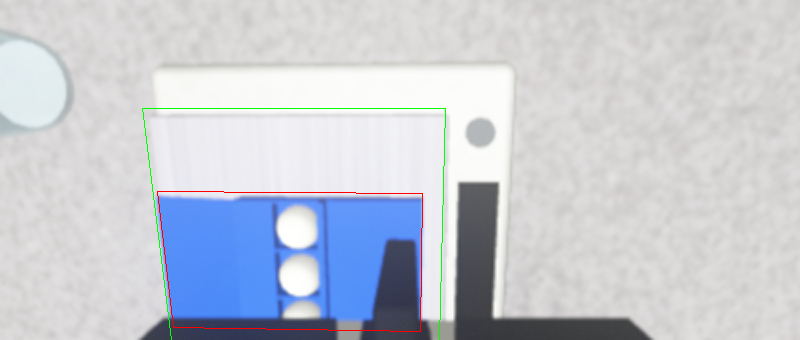

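View pics/s15o.png

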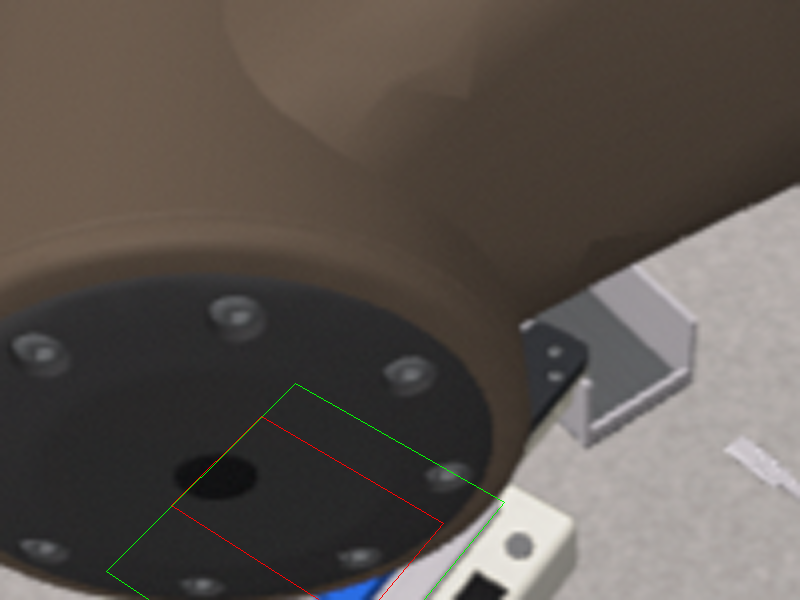

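{"op": "drive_tool", "data": {
  "deltas": [
    [-0.1,0.05,-0.1,0,0,0],
    [-0.2,0.15,-0.4,0,0,0],
    [-0.2,0.15,-0.8,0,0,0],
    [-0.2,0.15,-1.2,0,0,0],
    [-0.2,0.15,-1.5,0,0,0],
    [-0.2,0.15,-1.7,0,0,0],
    [-0.2,0.15,-1.8,0,0,0],
    [-0.2,0.15,-1.8,0,0,0]
  ]
}}

```text
time_s: 18.5
tcp_pos: [0.5112, 0.249, 0.1367]
eef_rot: [-92.4, 0.1, 97.0]
contact_force: [0.2, -1.5, -2.1]
gripper_width: 0.0136
```

{"op": "drive_tool", "data": {
  "deltas": [
    [0,0,0,0,0,0],
    [0,0,-0.03,0,0,0],
    [0,0,-0.05,0,0,0],
    [0,0,-0.07,0,0,0],
    [0,0,-0.09,0,0,0],
    [0,0,-0.11,0,0,0],
    [0,0,-0.11,0,0,0],
    [0,0,-0.11,0,0,0]
  ]
}}

```text
time_s: 19.17
tcp_pos: [0.5115, 0.2493, 0.1363]
eef_rot: [-92.5, 0.0, 97.0]
contact_force: [0.1, 0.8, 1.5]
gripper_width: 0.0138
```

Run:
```python
from h import *
snap("wrist","w16")
s=r.get_state(); p,o=s['tcp_pos'],s['eef_rot'];print(s['time_s'],p,o,s['contact_force'],s['moment'])
PQ=[.5645,.2555,.1215]
pan=([W(PQ,l) for l in rect(-.075,.075,-.075,.075,.07)],(0,255,0))
f=scoop_pts(p,o,[-.0415,0,0]); print('mid',f((.054,0,0)),'nose',f((.117,0,0)),'back',f((-.01,0,0)))
sc=[([f(l) for l in rect(-.01,.117,-.035,.035,0)],(0,0,255))]
overw('pics/w16.png',(60,60,460,230),2,[pan]+sc,p,o,'pics/w16o.png')
```

```text
19.2167 [0.51152096 0.24937498 0.13626719] [-9.24768433e+01  2.15216407e-02  9.69727281e+01] [-0.07064223  1.42186964  1.8505002 ] [0.33633306 0.49741542 0.00292086]
mid [0.56444678 0.25582301 0.07054276] nose [0.62698073 0.26347105 0.07065169] back [0.50092022 0.24805358 0.0704321 ]
```

View pics/w16o.png

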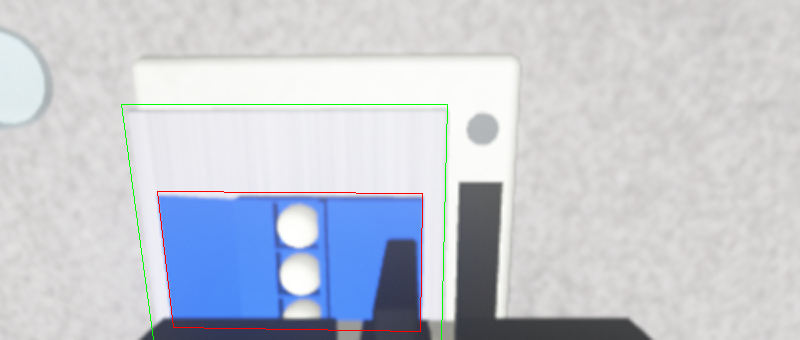

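{"op": "drive_tool", "data": {
  "deltas": [
    [0,0,-0.03,0,0,0],
    [0,0,-0.03,0,0,0],
    [0,0,-0.03,0,0,0],
    [0,0,-0.03,0,0,0],
    [0,0,-0.03,0,0,0],
    [0,0,-0.03,0,0,0],
    [0,0,-0.03,0,0,0],
    [0,0,-0.03,0,0,0]
  ],
  "claw": 0.7
}}

```text
time_s: 19.88
tcp_pos: [0.5112, 0.249, 0.1355]
eef_rot: [-92.4, 0.1, 97.0]
contact_force: [-0.0, 0.7, -0.3]
gripper_width: 0.0588
```

Run:
```python
from h import *
snap("wrist","w17")
s=r.get_state(); print(s['gripper_width'],s['tcp_pos'],s['contact_force'])
```

```text
0.060228985223720964 [0.511161   0.24900023 0.13546618] [ 0.43753334 -0.2812605  -0.02500593]
```

View pics/w17.png

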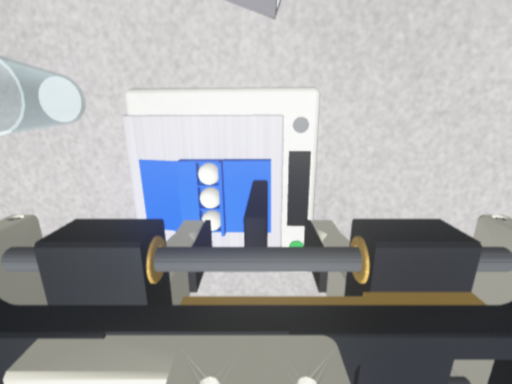

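{"op": "drive_tool", "data": {
  "deltas": [
    [0,0,0.5,0,0,0],
    [0,0,1.5,0,0,0],
    [0,0,3,0,0,0],
    [0,0,5,0,0,0],
    [0,0,7,0,0,0],
    [0,0,9,0,0,0],
    [0,0,11,0,0,0],
    [0,0,13,0,0,0]
  ]
}}

```text
time_s: 20.6
tcp_pos: [0.5112, 0.249, 0.2678]
eef_rot: [-92.5, 0.0, 97.0]
contact_force: [0.4, 0.0, -0.5]
gripper_width: 0.0614
```

{"op": "drive_tool", "data": {
  "deltas": [
    [0,-2,1,0,0,0],
    [0,-5,2,0,0,0],
    [0,-8,3,0,0,0],
    [0,-11,3,0,0,0],
    [0,-14,3,0,0,0],
    [0,-17,3,0,0,0],
    [0,-20,3,0,0,0],
    [0,-23,3,0,0,0]
  ]
}}

```text
time_s: 21.27
tcp_pos: [0.5109, 0.0176, 0.2969]
eef_rot: [-92.5, 0.0, 97.0]
contact_force: [0.9, 0.4, -0.8]
gripper_width: 0.0618
```

{"op": "drive_tool", "data": {
  "deltas": [
    [0,-3,0,0,0,0],
    [0,-6,0,0,0,0],
    [0,-9,0,0,0,0],
    [0,-12,0,0,0,0],
    [0,-15,0,0,0,0],
    [0,-18,0,0,0,0],
    [0,-20,0,0,0,0],
    [0,-20,0,0,0,0]
  ]
}}

```text
time_s: 21.93
tcp_pos: [0.5109, -0.184, 0.2963]
eef_rot: [-92.4, 0.1, 96.8]
contact_force: [0.2, 0.8, 0.2]
gripper_width: 0.0614
```

Run:
```python
from h import *
snap("side","s18");snap("top","t18")
s=r.get_state(); print(s['time_s'],s['tcp_pos'])
for a,n in(('s18','side'),('t18','top')):
    im=cv2.imread(f'pics/{a}.png'); c=(120,140,300,280) if n=='side' else (85,90,310,270)
    k=4 if n=='side' else 3
    cv2.imwrite(f'pics/{a}z.png',cv2.resize(im[c[1]:c[3],c[0]:c[2]],None,fx=k,fy=k,interpolation=cv2.INTER_CUBIC))
```

```text
22.0333 [ 0.51099588 -0.18174556  0.29621616]
```

View pics/s18z.png

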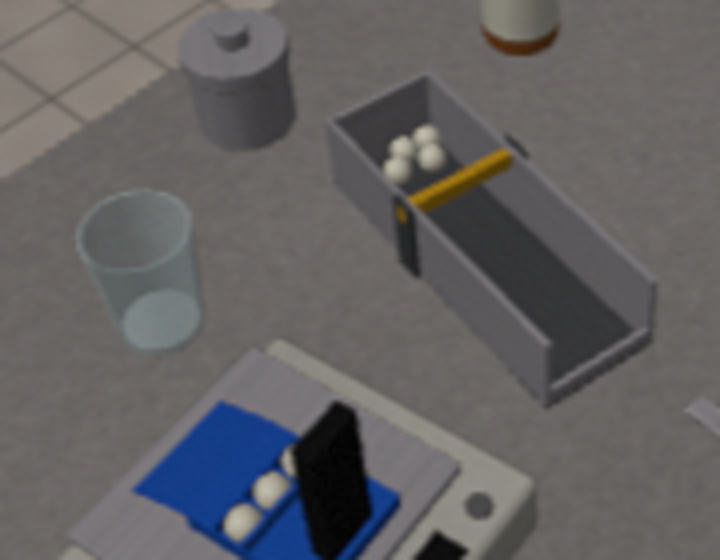

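View pics/t18z.png

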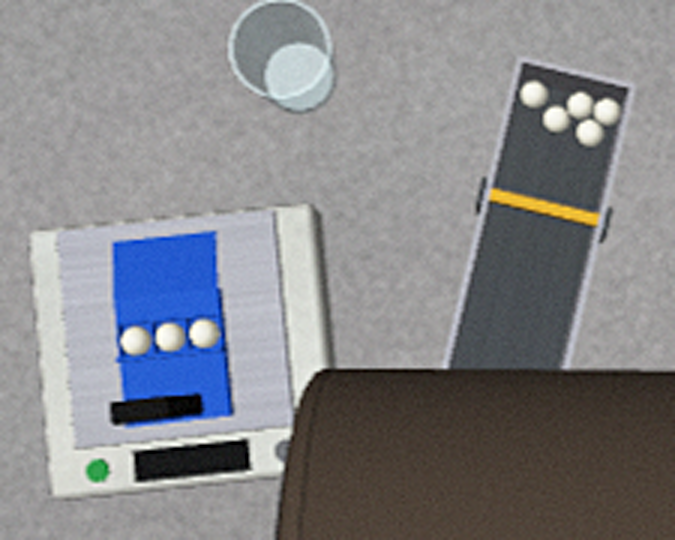

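```bash
python3 -c "
from plant import r
print(r.close_job())"
```

```text
the job is handed in; nothing more can be done
None
```

The job is done and handed in at about 22 s of the 61 s limit. The blue scoop stands on the balance's pan with one ball in each of its three pockets, and the other five balls are in the tray.

- **How it went:** I slid the scoop to the far wall, and tipping the nose up put all eight balls on it. I levelled and lifted it with the land about 13 mm below the bar, then drew it back; the surplus was struck off into the tray's far end. I then set it on the pan and let go.
- **Last checks:**
  - The final side and top pictures show three seated balls and five in the tray.
  - In the top picture the scoop lies level and within about 2 mm of the pan's middle.
  - The beaker stands where it was. I did not check the amber bottle, spatula and timer separately at the end; the arm never went near them.
  - The gripper was open and clear of everything.
- **What went less than cleanly:**
  - The nose jammed about 4 mm short of the far wall, against the balls.
  - While tipping, the arm came near its wrist limit and followed late. The nose pressed on the far wall and the side on the tray wall with about 20 N, and the handle slipped about 0.04 rad in the grip. I measured the slip in the pictures and corrected it before the strike-off.

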